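# Pack a soldering slab under spacer bars and a clamped cover

## Task

Close up the loaded clamp carrier. Lay the loose spacer bar on the slab along the side away from the clamp, parallel to the bar that is already fixed there, and let go; then lift the cover board out of its upright holder, lay it down flat on the bench with its grip rib up and let go of it, take it again by the rib and put it squarely, centred, on the two bars so that it rests clear of the slab. Finally swing the clamp arm over until its rubber foot bears firmly on the cover, and leave the other things on the bench alone.

Things in the scene. Friction and masses are not known exactly. Their poses are not given: they have to be found in the camera images.
- carrier: fixed clamp carrier: board 160 (x) x 178 mm (y from -114 to +64), top 12 mm above the bench; origin on the bench under the slab's middle, z up, x roughly away from the robot. Fixed on it: a grey perforated slab 138 (x) x 108 (y) mm, top at 22 mm, and on that a bar 130 x 16 x 16 mm along x at y = -40 mm (top at 38 mm). The clamp stands at the right (-y) edge, its posts 70 mm high
- bar_place (a point): point on the carrier where the middle of the loose bar belongs: y = +40 mm, 30 mm above the bench; axes of the carrier (the bar lies along x)
- cover_place (a point): point on the carrier where the middle of the cover's board belongs: x = y = 0, 42 mm above the bench; axes of the carrier
- bar_center (a point): middle of the loose wooden spacer bar, 130 (its x) x 16 x 16 mm, 60 g, lying on the bench
- cover_center (a point): middle of the board of the loose plywood cover, 140 (x) x 116 (y) x 8 mm (z), about 160 g; a grip rib 13 mm thick (x), 34 long (y), 28 high (z) stands in the middle of its +z face. At first it stands on a 140 mm edge in the holder, y axis up, rib facing left (+y), top edge 122 mm above the bench. On the carrier its 140 mm side goes along the carrier's x, either way round
- cover_rib (a point): middle of the cover's grip rib, 14 mm above the face of the board; axes of the cover
- rack: upright holder for the cover, fixed: a wooden foot 130 (x) x 64 (y) mm with a slot 11 mm wide along its x between two cheeks (35 mm over both), slot floor 6 mm and cheek tops 32 mm above the bench; origin on the bench under the middle, z up, x roughly away from the robot, y to the left
- clamp (a joint): angle (rad) of the steel clamp arm about the carrier's x axis: 0 = level, over the cover, pointing to the carrier's +y; 1.85 = fully open, leaning back past upright. An over-centre spring (dead point 0.9) holds it open above and presses it down below; pushing near the tip takes up to about 10 N, less when slow. On the cover it stops at about 0, without it at -0.15
- clamp_hinge (a point): hinge point of the clamp arm, on the carrier at x = +35, y = -82 mm, 62 mm above the bench; axes of the carrier. The arm is a bar 14 mm wide (x), 10 mm thick, reaching 108 mm from the hinge; its rubber foot (18 mm wide) is 80 mm from the hinge and ends 16 mm below the arm's middle line
- bench_block: steel block 62 x 62 x 20 mm, bystander, origin at its underside
- silver_cuff: open silver bracelet 54 x 59 x 22 mm, bystander, origin at its underside
- brass_brush: wooden-handled brush 14 x 175 x 22 mm, bystander, origin at its underside

How it is judged:
On the way, in this order (a step that is already met when the one before it is completed fails the run):
1. the loose bar lies on the slab on the side away from the clamp, parallel to the fixed bar, and is let go (distance between bar_center and bar_place below 0.018 m and angle between the x axis of bar_center and the x axis of carrier, either way round below 0.15 rad and z of bar_center in the frame of bar_place below 0.003 m and contact force between the fingers and bar below 0.1 N), for 0.2 s.
2. the cover lies flat on the bench, rib up, and is let go (height (world z) of cover_center below 0.009 m and angle between cover_center's own z axis and vertical below 0.06 rad and contact force between the fingers and cover below 0.1 N), for 0.2 s.
3. the cover rests squarely on both bars and is let go (distance between cover_center and cover_place below 0.018 m and angle between the x axis of cover_center and the x axis of carrier, either way round below 0.15 rad and angle between cover_center's own z axis and vertical below 0.05 rad and contact force between the fingers and cover below 0.1 N), for 0.2 s.
At the end, for the whole second after the job is handed in: The loose bar lies on the slab within 20 mm of its place and 0.17 rad of parallel, the cover lies level on both bars with the rib up, within 20 mm of centred and 0.17 rad of square, and the clamp arm is down (within -0.06 to 0.08 rad), its foot pressing on the cover with more than 2 N; all at rest (distance between bar_center and bar_place below 0.02 m and angle between the x axis of each of bar_center, cover_center and the x axis of carrier, either way round below 0.17 rad and distance between cover_center and cover_place below 0.02 m and angle between cover_center's own z axis and vertical below 0.05 rad and value of joint clamp between -0.06 and 0.08 rad and contact force between clamp and cover above 2 N and linear speed of cover below 0.01 m/s); the robot touches nothing.
It fails at once if the steel block is moved by more than 30 mm (distance of bench_block from where it was at the start of the episode above 0.03 m).
It fails at once if the silver bracelet is moved by more than 30 mm (distance of silver_cuff from where it was at the start of the episode above 0.03 m).
It fails at once if the brush is moved by more than 30 mm (distance of brass_brush from where it was at the start of the episode above 0.03 m).
It also fails if it takes over 72 s, if anything falls off the work surface, if the arm or the gripper's body presses on something with over 40 N, if the wrist force passes 120 N, or if a joint passes its speed limit or range.

## Robot

A 7-joint arm with a two-finger parallel gripper is mounted at the origin on a cart in front of the work surface, level with it; the furniture and walls round the work are solid. World frame = base frame: x ahead of the robot, y to its left, z up, the work surface at z = 0. Lengths are in m, angles in rad, forces in N, time in s.
With the tool pointing down it reaches from about 0.4 to 0.85 m from the base axis. Payload 10.4 kg.
Tool frame: the origin (TCP) lies at the very end of the fingers, on their centre line; the grasp point (between the pads) lies 19 mm behind it; z points along the fingers, y is the direction in which the jaws open and shut (so a half turn about z gives the same grasp; the last joint's range is limited). The gripper opens to 87 mm and grips with 3 to 60 N. Pads are 19 mm wide; open, the fingers measure 117 mm over their backs; the gripper's body (75 mm by 190 mm) begins 51 mm behind the grasp point.
Start: joints at [-1.317, 0.332, -0.065, 1.46, 0.022, 1.35, -0.088], TCP at [0.171, 0.601, 0.194] pointing down, gripper open.
Joint ranges: [-2.6, 2.6], [-0.5, 2.12], [-1.47, 1.34], [0.16, 2.42], [-1.27, 4.41], [0.06, 2.06], [-2.6, 2.6]. Speed limits (rad/s): [2.22, 2.22, 2.79, 2.79, 3.14, 3.14, 3.14].

## Interface

Orientations are given as a unit quaternion [x, y, z, w].
In Python, from bench import read_state, camera, close_job, recognise, masks_of gives the robot as it stands.
- The arm moves only by the tool play_rows, never from a script. Its argument "moves" is a list of rows, each a list of 3 entries, a list of its own where there are three numbers: the shift along the tool's x, y, z in cm, then the turn, a rotation vector about the tool's x, y, z in rad, then the finger opening in cm, from 0 to 8.7. In form: [[[dx, dy, dz], [ax, ay, az], jaw], ...]. A call has 1 to 8 rows; each row is the pose to reach, as a shift and turn from the pose commanded when the call began, along the tool's axes at that moment; what a row does not reach only later rows make up. A row lasts 1/8 s, in which the tool goes at most 62.5 mm and 10.7 degrees, less where a joint would pass 70% of its speed; a pose out of reach is approached as far as the arm can. A call with a gripper value outside its range is refused whole. The fingers move at their own pace and stop on an object; "grip_force" is the grip in N (left out, the last holds). Time passes only in rows, so rows that repeat a pose let the fingers close. It gives the time, the measured TCP pose, the force and the opening at its end, in the units of the state.
- read_state(): the state, without advancing time (a new reading comes with each control period).
- camera(name): name is "scene" or "side" or "wrist"; returns a dict with "frame" (420x560x3 uint8, red, green, blue), "intrinsics" (3x3 intrinsics, pixels), "camera_from_world" (4x4, takes a point from world to camera coordinates). Camera axes: x right, y down, z forward; pixel columns grow to the right and rows downward; lengths in m; the calibration is good to about 2 mm. The wrist camera is an equidistant fisheye: a pixel r from the principal point sees the ray r / f radians off the axis. A picture is of the moment at which its call begins. There is no depth.
- close_job(): hands the job in, once; it reports no verdict.
Trained networks look in a picture, given as the dict that the camera call returned (one of the last four; its "shot" number tells which), for a name from the list of things; names that differ only in an ending like _2 or _b are one class to them, and where a whole thing is asked for, a point or a joint stands for the part that bears it (a point fixed in the world has none). Each returns a list of dicts, best first, with "conf" (0 to 1); they miss things now and then, are a little off and sometimes report something else, mostly with a low value. They report only what shows in the picture. A call takes as long as a camera call.
- recognise(picture, query): "at" ([column, row] in pixels, amid what is visible of it).
- masks_of(picture, query): "region" (420x560 bool, what is visible of it) and "at" ([column, row] in pixels, amid what is visible of it).
The state is a dict: "time": time; "joint_positions": joint angles; "joint_vel": joint speeds; "joint_torque": joint torques, N m; "ee_pos": TCP position; "eef_rot": TCP orientation; "ft_force": force on the tool from outside, world axes, zero at the start; "torque": the same for the moment, N m; "width": finger opening in m.
Only numpy, scipy, OpenCV 4.12 (cv2) and the standard library are available. Lean on these libraries where they do the work, as an engineer would, in place of code of your own. Each camera call takes 0.05 s, during which the arm holds its last target.

## Working session

There is one attempt and no reset: what is moved stays moved. The work goes in short steps, Python scripts to look and compute and a tool call to move; the robot and the scene stay as the last step left them, time stands still between calls to the robot, and variables do not carry over. Pictures are saved under pics/ and viewed, and the job is handed in when it is done.

Besides the shell and the picture viewer there is one more tool, called after "Request:" as name(argument=value, ...), one argument or row to a line, values as JSON. play_rows: Moves the arm, as the interface text tells. Its arguments: {"type":"object","properties":{"moves":{"type":"array","items":{"type":"array"}},"grip_force":{"type":"number"}},"required":["moves"]}

```bash
mkdir -p pics; ls
python3 - <<'E'
from bench import *
import cv2,numpy as np
s=read_state();print({k:np.round(v,3) for k,v in s.items()})
for n in ["scene","side","wrist"]:
    p=camera(n);cv2.imwrite(f"pics/{n}0.png",p["frame"][:,:,::-1]);print(n,p["intrinsics"],p["camera_from_world"])
    for q in ["carrier","bar_center","cover_center","rack","clamp","bench_block","silver_cuff","brass_brush"]:
        print(q,[(np.round(r["at"]),round(r["conf"],2)) for r in recognise(p,q)][:3])
E
```

```text
pics
{'time': np.float64(0.0), 'joint_positions': array([-1.317,  0.333, -0.065,  1.461,  0.022,  1.35 , -0.089]), 'joint_vel': array([-0.001, -0.001,  0.   ,  0.   ,  0.001,  0.001, -0.   ]), 'joint_torque': array([ 0.0000e+00, -6.2326e+01,  2.5000e-02, -3.8989e+01, -6.1000e-02,
        4.0000e-02,  0.0000e+00]), 'ee_pos': array([0.171, 0.601, 0.194]), 'eef_rot': array([ 0.138,  0.99 , -0.001, -0.   ]), 'ft_force': array([0.05 , 0.548, 0.692]), 'torque': array([ 0.022, -0.045,  0.032]), 'width': np.float64(0.087)}
scene [[401.76434455   0.         275.98723931]
 [  0.         401.76434455 210.19368435]
 [  0.           0.           1.        ]] [[ 8.21769105e-01 -5.69820612e-01 -9.29940374e-05 -5.02567206e-01]
 [-3.14436629e-01 -4.53329944e-01 -8.34039309e-01  2.45694256e-01]
 [ 4.75210632e-01  6.85416977e-01 -5.51705015e-01  6.19533619e-01]
 [ 0.00000000e+00  0.00000000e+00  0.00000000e+00  1.00000000e+00]]
carrier [(array([312., 289.]), 0.65), (array([218., 173.]), 0.62), (array([351., 233.]), 0.54)]
bar_center [(array([241., 251.]), 0.74), (array([218., 199.]), 0.39)]
cover_cente
[... 838 characters left out ...]
.77)]
clamp [(array([288., 243.]), 0.67), (array([372., 233.]), 0.45)]
bench_block [(array([372., 233.]), 0.95)]
silver_cuff [(array([379., 265.]), 0.8)]
brass_brush [(array([182., 221.]), 0.47)]
wrist [[325.1922621    0.         274.99462087]
 [  0.         325.1922621  208.84273759]
 [  0.           0.           1.        ]] [[ 2.73567153e-01  9.61852716e-01 -6.04624874e-04 -6.23838037e-01]
 [ 9.32125688e-01 -2.64957107e-01  2.46859137e-01 -2.99691104e-02]
 [ 2.37281931e-01 -6.80961374e-02 -9.69051186e-01  3.89235772e-01]
 [ 0.00000000e+00  0.00000000e+00  0.00000000e+00  1.00000000e+00]]
carrier []
bar_center []
cover_center []
rack []
clamp []
bench_block []
silver_cuff []
brass_brush []
```

View pics/scene0.png

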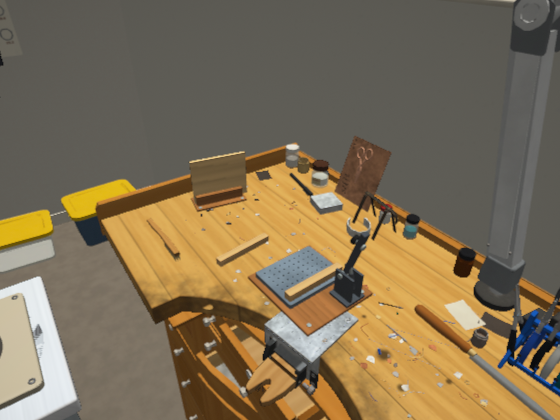

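View pics/side0.png

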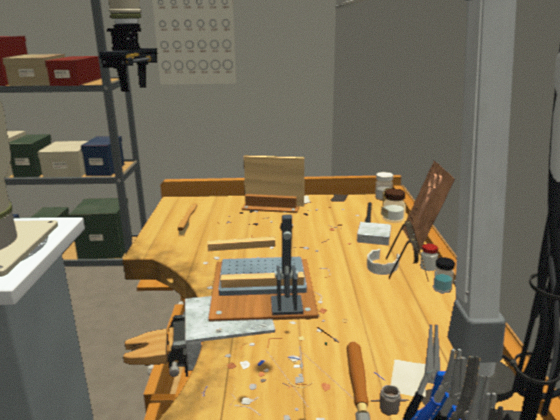

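View pics/wrist0.png

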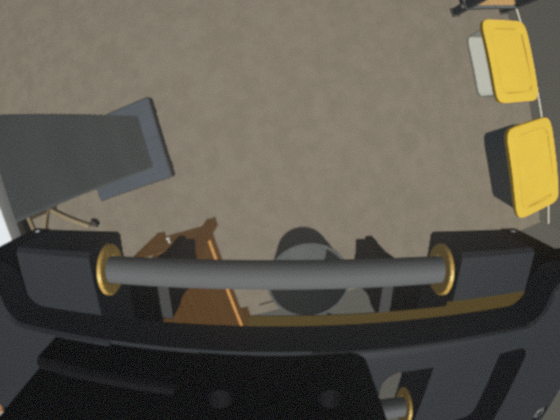

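```bash
cat > h.py <<'E'
import numpy as np,cv2
from scipy.optimize import minimize
from scipy.spatial.transform import Rotation as R
from bench import *
def proj(p,X):
    X=np.atleast_2d(X);M=np.array(p["camera_from_world"]);K=np.array(p["intrinsics"])
    c=X@M[:3,:3].T+M[:3,3]
    if p.get("name")=="wrist":
        r=np.hypot(c[:,0],c[:,1]);th=np.arctan2(r,c[:,2]);s=th/np.maximum(r,1e-9)
        return np.c_[K[0,0]*c[:,0]*s+K[0,2],K[1,1]*c[:,1]*s+K[1,2]]
    return np.c_[K[0,0]*c[:,0]/c[:,2]+K[0,2],K[1,1]*c[:,1]/c[:,2]+K[1,2]]
def back(p,uv,z):
    uv=np.atleast_2d(uv).astype(float);M=np.array(p["camera_from_world"]);K=np.array(p["intrinsics"])
    d=np.c_[(uv[:,0]-K[0,2])/K[0,0],(uv[:,1]-K[1,2])/K[1,1],np.ones(len(uv))]
    if p.get("name")=="wrist":
        r=np.hypot(d[:,0],d[:,1]);s=np.where(r>1e-9,np.sin(r)/np.maximum(r,1e-9),1)
        d=np.c_[d[:,0]*s,d[:,1]*s,np.cos(r)]
    Rm=M[:3,:3];o=-Rm.T@M[:3,3];w=d@Rm
    return o+w*((z-o[2])/w[:,2])[:,None]
def cam(n):
    p=camera(n);p["name"]=n;return p
def box(lo,hi):
    return np.array([[x,y,z] for x in(lo[0],hi[0]) for y in (lo[1],hi[1]) for z in (lo[2],hi[2])])
def T(v,X): # v=x,y,yaw
    c,s=np.cos(v[2]),np.sin(v[2]);return np.c_[v[0]+c*X[:,0]-s*X[:,1],v[1]+s*X[:,0]+c*X[:,1],X[:,2]]
def render(p,boxes):
    S=4;m=np.zeros((420,560),np.uint8);out=np.zeros((420*S,560*S),np.uint8)
    for b in boxes:
        h=cv2.convexHull(((proj(p,b)+.5)*S).astype(np.float32)).astype(np.int32)
        cv2.fillConvexPoly(out,h,255)
    return cv2.resize(out,(560,420),interpolation=cv2.INTER_AREA)/255.
def fit(pm,boxes,v0,step=(.02,.02,.15)):
    def cost(v):
        c=0
        for p,m in pm:
            r=render(p,[T(v,b) for b in boxes]);c+=1-np.minimum(r,m).sum()/np.maximum(r,m).sum()
        return c/len(pm)
    best=None
    for k in(1,.3,.1):
        v0=np.array(v0);s=np.vstack([v0]+[v0+np.eye(3)[i]*step[i]*k for i in range(3)])
        r=minimize(cost,v0,method="Nelder-Mead",options=dict(initial_simplex=s,xatol=1e-5,fatol=1e-5,maxiter=150));v0=r.x
    return r.x,r.fun
def drawbox(im,p,b,col,S=1,off=(0,0)):
    q=proj(p,b)
    for i in range(8):
        for j in range(i+1,8):
            if bin(i^j).count("1")==1:
                cv2.line(im,tuple(int(a) for a in (q[i]-off)*S+S/2),tuple(int(a) for a in (q[j]-off)*S+S/2),col,1,cv2.LINE_AA)
BAR=[box((-.065,-.008,0),(.065,.008,.016))]
COVER_UP=[box((-.07,-.004,.006),(.07,.004,.122)),box((-.0065,.004,.047),(.0065,.032,.081))]
RACK=[box((-.065,-.032,0),(.065,.032,.006)),box((-.065,-.0175,0),(.065,.0175,.032))]
BOARD=[box((-.08,-.114,0),(.08,.064,.012))]
SLAB=[box((-.069,-.054,.012),(.069,.054,.022))]
FB=[box((-.065,-.048,.022),(.065,-.032,.038))]
E
cat > loc.py <<'E'
from h import *
ps=[cam("scene"),cam("side")]
import pickle
res={}
for q,b,z in [("bar_center",BAR,.008),("cover_center",COVER_UP,.064),("bench_block",[box((-.031,-.031,0),(.031,.031,.02))],.01),("silver_cuff",[],.01),("brass_brush",[],.01),("carrier",[],.012)]:
    pm=[];st=[]
    for p in ps:
        m=[r for r in masks_of(p,q)]
        if not m: continue
        m=m[0];at=back(p,m["at"],z)[0];print(q,p["name"],round(m["conf"],2),np.round(at,3),m["region"].sum())
        pm.append((p,m["region"].astype(float)));st.append(at)
    res[q]=[(p["name"],m) for p,m in pm]
    if b:
        best=min((fit(pm,b,[*np.mean(st,0)[:2],y]) for y in (-.4,0,.4)),key=lambda r:r[1]);print("  FIT",np.round(best[0],4),round(best[1],3))
        for x in pm: print("   single",x[0]["name"],np.round(fit([x],b,best[0])[0],4))
pickle.dump((ps,res),open("loc.pkl","wb"))
E
python3 loc.py
```

```text
bar_center scene 0.92 [ 0.514 -0.019  0.008] 535
bar_center side 0.73 [ 0.513 -0.     0.008] 705
  FIT [ 0.5171 -0.0113  0.1339] 0.114
   single scene [ 0.5171 -0.0113  0.1339]
   single side [ 0.5174 -0.0113  0.1339]
cover_center scene 0.67 [0.584 0.223 0.064] 1874
cover_center side 0.64 [0.58  0.253 0.064] 2488
  FIT [ 0.5788  0.2037 -0.138 ] 0.2
   single scene [ 0.5811  0.2055 -0.0905]
   single side [ 0.5781  0.2135 -0.1896]
bench_block scene 0.72 [0.778 0.029 0.01 ] 517
bench_block side 0.7 [0.772 0.021 0.01 ] 665
  FIT [ 0.7785  0.0259 -0.2481] 0.085
   single scene [ 0.7768  0.0253 -0.2806]
   single side [ 0.7784  0.0258 -0.2386]
silver_cuff scene 0.68 [ 0.783 -0.109  0.01 ] 101
silver_cuff side 0.97 [ 0.761 -0.119  0.01 ] 434
brass_brush scene 0.63 [0.39  0.096 0.01 ] 305
brass_brush side 0.75 [0.384 0.097 0.01 ] 241
carrier scene 0.8 [ 0.567 -0.182  0.012] 6652
carrier side 0.63 [ 0.575 -0.181  0.012] 6759
```

```bash
cat > loc2.py <<'E'
from h import *
import pickle
ps,res=pickle.load(open("loc.pkl","rb"))
P={p["name"]:p for p in ps}
pm=[(P[n],m) for n,m in res["carrier"]]
cb=BOARD+SLAB+FB
v,c=min((fit(pm,cb,[.55,-.15,y]) for y in(-.3,0,.3)),key=lambda r:r[1]);print("carrier",v,c)
pmc=[(P[n],m) for n,m in res["cover_center"]]
CV=[box((-.07,-.004,.032),(.07,.004,.122)),COVER_UP[1]]
w,c=fit(pmc,CV,[.58,.21,-.1]);print("cover",w,c)
for n in P:
    p=P[n];S=4
    off=np.array([170,130]) if n=="scene" else np.array([170,140])
    im=cv2.resize(p["frame"][off[1]:off[1]+(150 if 1 else 0)+30,off[0]:off[0]+200][:,:,::-1],None,fx=S,fy=S,interpolation=cv2.INTER_CUBIC)[:600]
    im=np.ascontiguousarray(im); im=im[:,:800].copy(); cv2.imwrite(f"pics/{n}_raw.png",im)
    for b in cb: drawbox(im,p,T(v,b),(0,0,255),S,off)
    for b in CV+RACK: drawbox(im,p,T(w,b),(255,0,0),S,off)
    drawbox(im,p,T([.5171,-.0113,.1339],BAR[0]),(0,255,0),S,off)
    cv2.imwrite(f"pics/{n}_ov.png",im)
E
python3 loc2.py
```

```text
carrier [ 0.56271321 -0.14836364  0.04376322] 0.1210817085473822
cover [ 0.57776311  0.19907286 -0.14085496] 0.0599444279907792
```

View pics/scene_ov.png

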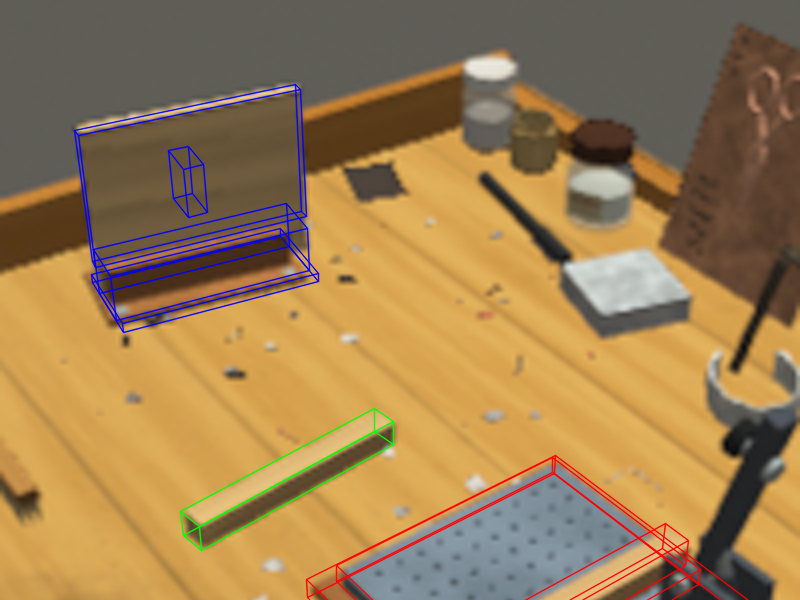

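View pics/side_ov.png

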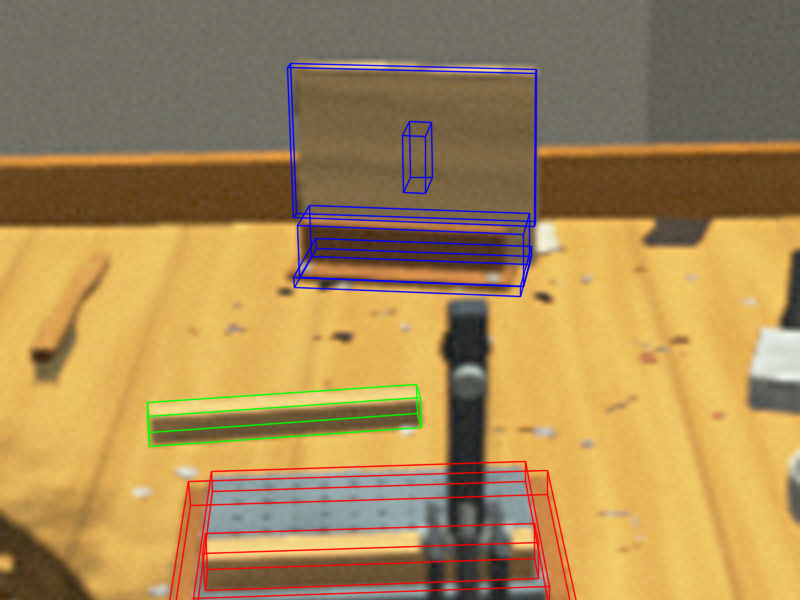

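```bash
cat > go.py <<'E'
from h import *
import sys
def R_down(yjaw,tilt=0):
    """tool z down, tool y along world angle yjaw; """
    y=np.array([np.cos(yjaw),np.sin(yjaw),0]);z=np.array([0,0,-1.]);x=np.cross(y,z)
    return R.from_matrix(np.c_[x,y,z])
def rel(pos,rot,s=None):
    s=s or read_state();R0=R.from_quat(s["eef_rot"])
    d=R0.inv().apply(np.array(pos)-s["ee_pos"])*100;a=(R0.inv()*rot).as_rotvec()
    print("shift cm",np.round(d,2),"turn",np.round(a,3),"rows>=",np.round(np.linalg.norm(d)/6.25,1),np.round(np.degrees(np.linalg.norm(a))/10.7,1))
    return d,a
E
python3 - <<'E'
from go import *
rel([.517,-.011,.2],R_down(np.pi/2+.134))
E
```

```text
shift cm [-50.03 -49.43  -0.57] turn [ 0.     0.    -0.411] rows>= 11.3 2.2
```

Request:
play_rows(
  moves=[
    [[-4, -4, -0.5], [0, 0, -0.05], 8.7],
    [[-8, -8, -1], [0, 0, -0.1], 8.7],
    [[-12, -12, -1], [0, 0, -0.15], 8.7],
    [[-16, -16, -1], [0, 0, -0.2], 8.7],
    [[-20, -20, -1], [0, 0, -0.25], 8.7],
    [[-24, -24, -1], [0, 0, -0.3], 8.7],
    [[-28, -28, -1], [0, 0, -0.35], 8.7],
    [[-32, -32, -1], [0, 0, -0.4], 8.7],
  ],
  grip_force=25,
)

```text
time: 3.05
ee_pos: [0.3919, 0.2043, 0.2047]
eef_rot: [-0.062, 0.998, 0.0, 0.0]
ft_force: [1.2, 0.5, -0.4]
width: 0.0871
```

Run:
```python
from go import *
print(np.round(read_state()["joint_positions"],2));rel([.517,-.011,.2],R_down(np.pi/2+.134))
```

```text
[-0.86 -0.1   0.26  1.91  0.03  1.32  1.09]
shift cm [ -9.73 -22.92   0.46] turn [ 0.001  0.001 -0.009] rows>= 4.0 0.0
```

Request:
play_rows(
  moves=[
    [[-2, -5, 0], [0, 0, 0], 6],
    [[-4, -10, 0], [0, 0, 0], 6],
    [[-6, -15, 0], [0, 0, 0], 6],
    [[-8, -19, 0], [0, 0, 0], 6],
    [[-9.7, -22.9, 0.5], [0, 0, -0.009], 6],
    [[-9.7, -22.9, 0.5], [0, 0, -0.009], 6],
  ],
)

```text
time: 3.8
ee_pos: [0.5162, -0.0127, 0.1991]
eef_rot: [-0.064, 0.998, -0.001, -0.0]
ft_force: [-0.5, 1.8, 0.1]
width: 0.0599
```

Run:
```python
from go import *
import pickle
p=cam("wrist");cv2.imwrite("pics/w1.png",p["frame"][:,:,::-1]);pickle.dump(p,open("w1.pkl","wb"))
ms=masks_of(p,"bar_center")
for m in ms[:2]: print(m["conf"],m["at"],m["region"].sum())
if ms: print(fit([(p,ms[0]["region"].astype(float))],BAR,[.5171,-.0113,.134]))
s=read_state();print(s["time"],s["ee_pos"],np.round(s["joint_positions"],2))
im=p["frame"][:,:,::-1].copy()
drawbox(im,p,T([.5171,-.0113,.1339],BAR[0]),(0,255,0))
for b in BOARD+SLAB+FB: drawbox(im,p,T([.5627,-.1484,.0438],b),(0,0,255))
cv2.imwrite("pics/w1o.png",im)
```

```text
0.78 [277.5, 189.6] 1389
(array([ 0.51942611, -0.01163033,  0.12786026]), np.float64(0.10584675602250637))
3.9 [ 0.51541073 -0.0092229   0.19921952] [-0.61  0.08  0.57  1.77 -0.04  1.31  1.68]
```

View pics/w1o.png

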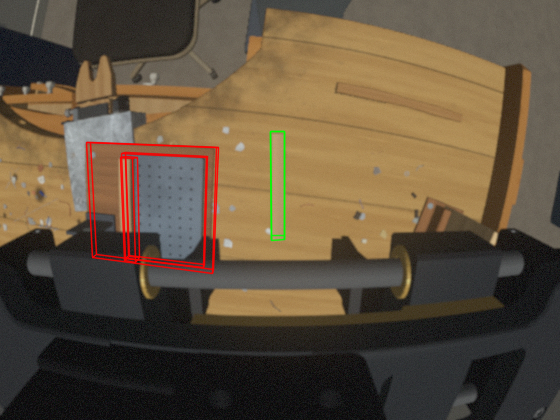

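```bash
cat > z.py <<'E'
from go import *
import pickle
ps,_=pickle.load(open("loc.pkl","rb"));P={p["name"]:p for p in ps};P["wrist"]=pickle.load(open("w1.pkl","rb"))
def ov(v,name,off,S,w,h,boxes,out,P=P):
    p=P[name];off=np.array(off)
    im=cv2.resize(p["frame"][off[1]:off[1]+h,off[0]:off[0]+w,::-1],None,fx=S,fy=S,interpolation=cv2.INTER_CUBIC)
    for b in boxes: drawbox(im,p,T(v,b),(0,0,255),S,off)
    return im
def trip(v,out):
    a=ov(v,"scene",(245,235),3,133,100,SLAB+FB+BOARD,0);b=ov(v,"side",(200,245),3,133,100,SLAB+FB+BOARD,0);c=ov(v,"wrist",(80,125),3,266,100,SLAB+FB+BOARD,0)
    cv2.imwrite(out,np.vstack([np.hstack([a,b]),c]))
E
python3 -c "
from z import *
trip([.5627,-.1484,.0438],'pics/c1.png')"
```

```text
(no output)
```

View pics/c1.png

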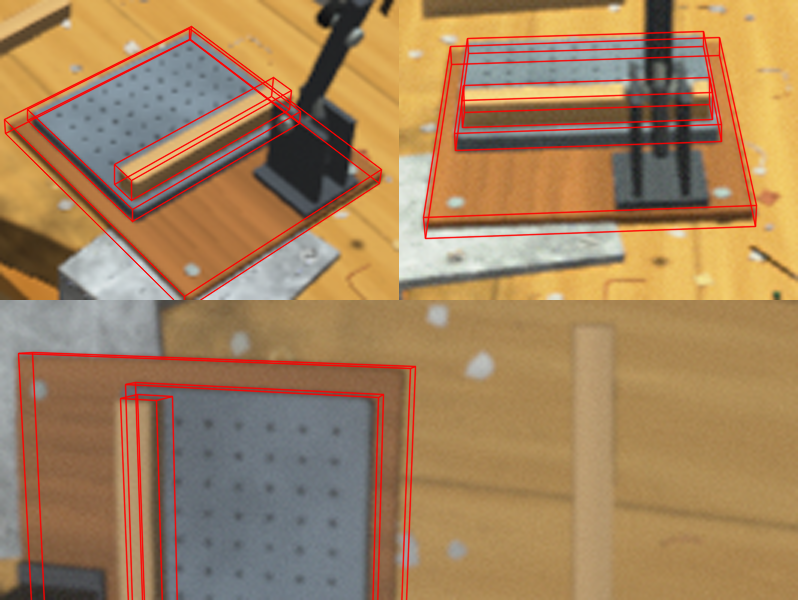

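```bash
python3 -c "
from z import *
trip([.5645,-.1515,.044],'pics/c2.png')
rel([.5185,-.0115,.003],R_down(np.pi/2+.13))"
```

```text
shift cm [-0.28 -0.27 19.62] turn [ 0.    -0.     0.002] rows>= 3.1 0.0
```

View pics/c2.png

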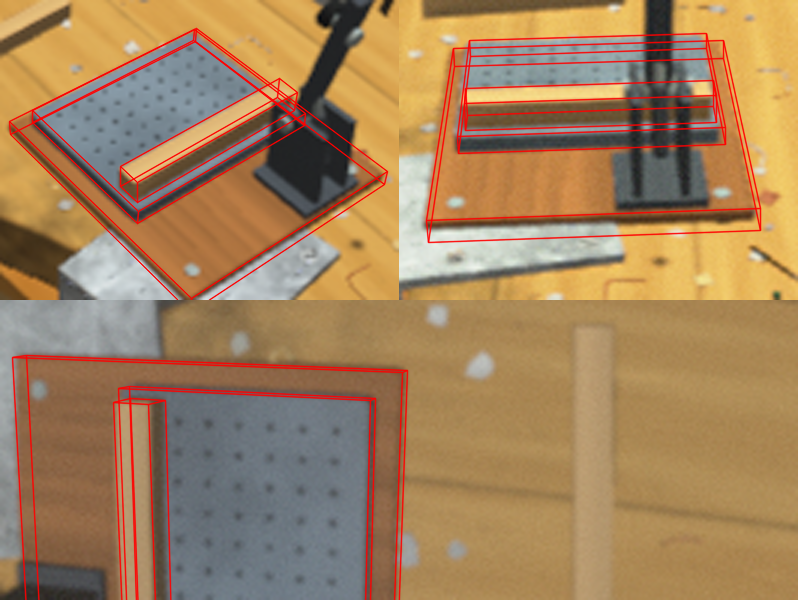

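Request:
play_rows(
  moves=[
    [[-0.3, -0.2, 5], [0, 0, 0], 6],
    [[-0.3, -0.2, 10], [0, 0, 0], 5],
    [[-0.3, -0.2, 15], [0, 0, 0], 5],
    [[-0.3, -0.2, 18], [0, 0, 0], 5],
    [[-0.3, -0.2, 19.5], [0, 0, 0], 5],
    [[-0.3, -0.2, 19.5], [0, 0, 0], 0.5],
    [[-0.3, -0.2, 19.5], [0, 0, 0], 0.5],
    [[-0.3, -0.2, 19.5], [0, 0, 0], 0.5],
  ],
)

```text
time: 4.9
ee_pos: [0.5197, -0.0107, 0.0055]
eef_rot: [-0.066, 0.998, 0.0, 0.001]
ft_force: [-0.5, 0.3, -0.2]
width: 0.0276
```

```bash
cat >> go.py <<'E'
C=np.array([.5637,-.151,.044])
def cw(x,y,z): return T(C,np.array([[x,y,z]]))[0]
E
python3 - <<'E'
from go import *
s=read_state();print(s["time"],s["width"],s["ee_pos"])
rel([*s["ee_pos"][:2],.09],R_down(np.pi/2+.13))
b=cw(-.001,.04,.09);print(b);rel(b,R_down(np.pi/2+C[2]))
E
```

```text
4.9 0.02762232083058843 [ 0.51969235 -0.01067688  0.00548944]
shift cm [-0.02  0.   -8.45] turn [0.    0.002 0.002] rows>= 1.4 0.0
[ 0.56094154 -0.1110827   0.09      ]
shift cm [ -2.78 -10.49  -8.45] turn [0.001 0.002 0.088] rows>= 2.2 0.5
```

Request:
play_rows(
  moves=[
    [[0, 0, 0], [0, 0, 0], 0.5],
    [[0, 0, 0], [0, 0, 0], 0.5],
    [[0, 0, 0], [0, 0, 0], 0.5],
    [[0, 0, -2], [0, 0, 0], 0.5],
    [[0, 0, -5], [0, 0, 0], 0.5],
    [[0, 0, -8.5], [0, 0, 0], 0.5],
    [[0, 0, -8.5], [0, 0, 0], 0.5],
  ],
)

```text
time: 5.78
ee_pos: [0.5205, -0.0109, 0.0917]
eef_rot: [-0.066, 0.998, 0.0, 0.002]
ft_force: [0.3, 0.3, -0.2]
width: 0.005
```

Run:
```python
from go import *
s=read_state();print(s["time"],s["width"],s["ee_pos"])
# bar x-offset in hand unchanged: grasp at ~bar centre
b=cw(0,.04,.09);rel(b,R_down(np.pi/2+C[2]))
```

```text
5.775 0.005010803098512062 [ 0.52054178 -0.01086896  0.09168388]
shift cm [ -2.78 -10.48   0.17] turn [0.001 0.004 0.088] rows>= 1.7 0.5
```

Run:
```python
from go import *
import pickle
pw=cam("wrist");ps=cam("side");pc=cam("scene")
ms=masks_of(pw,"bar_center");print([(m["conf"],m["at"],m["region"].sum()) for m in ms[:2]])
cv2.imwrite("pics/w2.png",pw["frame"][:,:,::-1])
a=cv2.resize(ps["frame"][150:300,150:350,::-1],None,fx=4,fy=4)
cv2.imwrite("pics/s2.png",a)
```

```text
[]
```

View pics/w2.png

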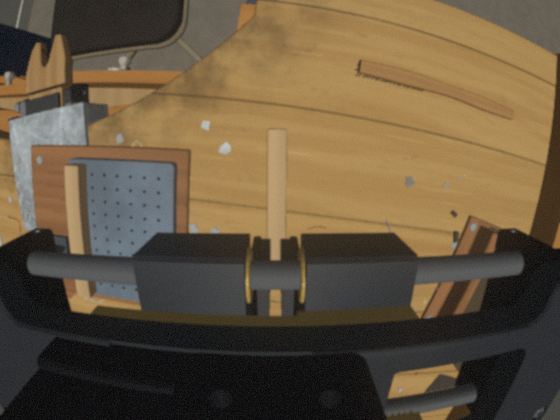

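View pics/s2.png

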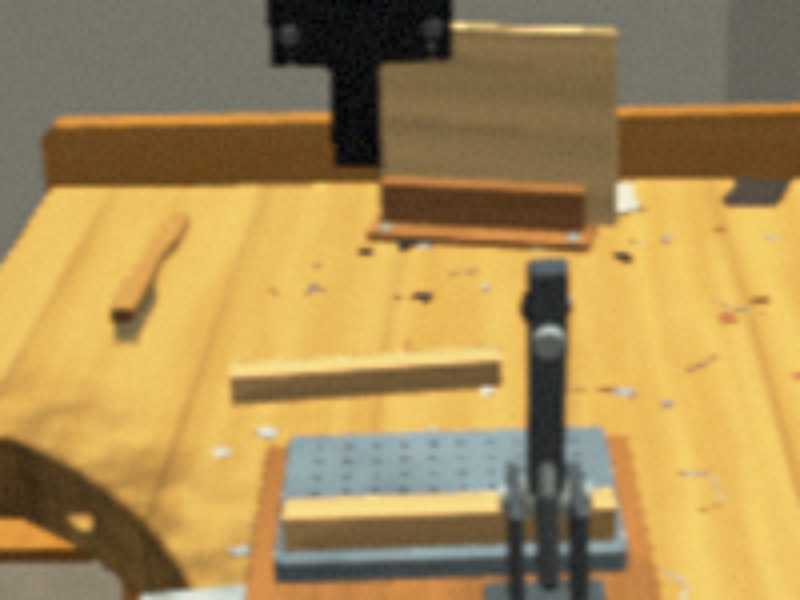

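Request:
play_rows(
  moves=[
    [[0, 0, 0], [0, 0, 0], 4],
    [[0, 0, 3], [0, 0, 0], 4],
    [[0, 0, 6], [0, 0, 0], 4],
    [[0, 0, 8], [0, 0, 0], 4],
    [[0, 0, 9], [0, 0, 0], 4],
    [[0, 0, 9], [0, 0, 0], 4],
    [[0, 0, 9], [0, 0, 0], 3],
  ],
  grip_force=30,
)

```text
time: 6.85
ee_pos: [0.5193, -0.011, 0.0]
eef_rot: [-0.066, 0.998, 0.0, 0.001]
ft_force: [0.7, -0.3, -0.4]
width: 0.0353
```

Run:
```python
from go import *
pw=cam("wrist");ps=cam("side")
cv2.imwrite("pics/w3.png",pw["frame"][:,:,::-1])
a=cv2.resize(ps["frame"][150:300,150:350,::-1],None,fx=4,fy=4)
cv2.imwrite("pics/s3.png",a);print(read_state()["ee_pos"],read_state()["ft_force"])
```

```text
[ 5.19414810e-01 -1.08663820e-02  7.73243114e-05] [ 0.12085117  0.39493217 -0.14666383]
```

View pics/s3.png

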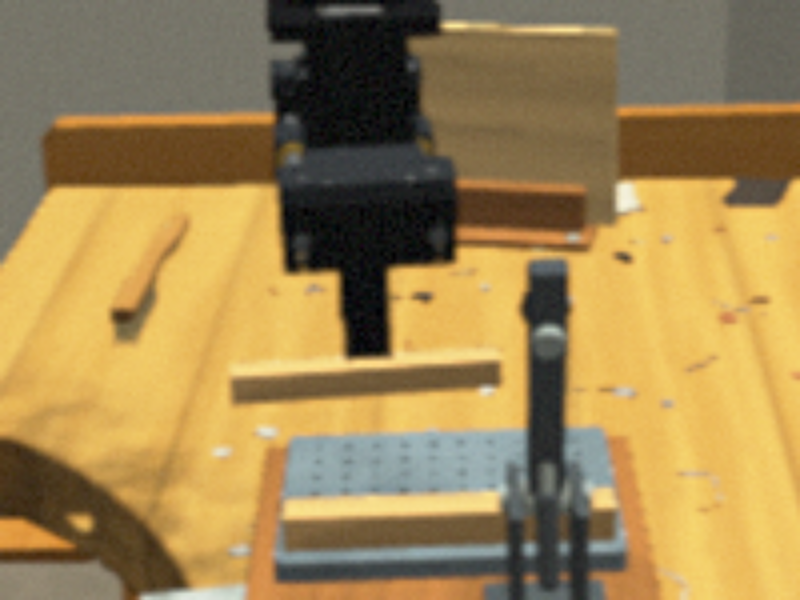

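View pics/w3.png

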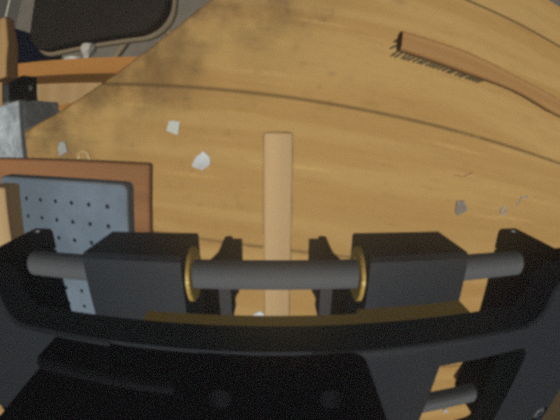

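Run:
```python
from go import *
import pickle
ps,_=pickle.load(open("loc.pkl","rb"));p=ps[1]
q=proj(p,np.array([[.5194,-.0109,0],[.5194,-.029,0],[.5194,.007,0],[.5194,-.029,.016],[.5194,-.011,.07]]))
print((q-[150,150])*4)
ps,_=pickle.load(open("loc.pkl","rb"));p=ps[0]
```

```text
[[368.38478805 387.6561319 ]
 [365.79096251 404.29841585]
 [370.8605279  371.77149932]
 [364.44977302 373.72942089]
 [362.55656197 253.16113578]]
```

Request:
play_rows(
  moves=[
    [[0, 0, 0.6], [0, 0, 0], 4],
    [[0, 0, 1.2], [0, 0, 0], 4],
    [[0, 0, 1.7], [0, 0, 0], 4],
    [[0, 0, 1.7], [0, 0, 0], 4],
  ],
)

```text
time: 7.45
ee_pos: [0.5184, -0.011, -0.0182]
eef_rot: [-0.066, 0.998, -0.0, -0.0]
ft_force: [0.2, 0.1, 0.4]
width: 0.0401
```

Run:
```python
from go import *
pw=cam("scene");ps=cam("side")
a=cv2.resize(ps["frame"][180:270,190:290,::-1],None,fx=4,fy=4,interpolation=cv2.INTER_CUBIC)
b=cv2.resize(pw["frame"][180:270,190:290,::-1],None,fx=4,fy=4,interpolation=cv2.INTER_CUBIC)
cv2.imwrite("pics/s4.png",np.hstack([a,b]));print(read_state()["ee_pos"],read_state()["ft_force"])
print(proj(ps,read_state()["ee_pos"]),proj(pw,read_state()["ee_pos"]))
```

```text
[ 0.51881727 -0.01102731 -0.01769912] [-0.82343637  0.29859987  0.53883525]
[[242.14741865 255.17107536]] [[243.62816791 257.53800182]]
```

View pics/s4.png

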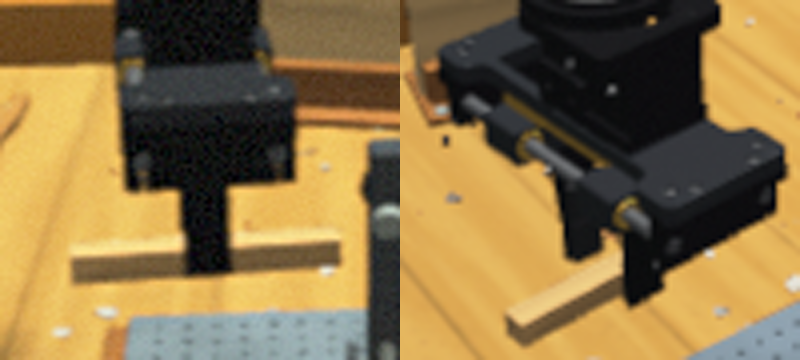

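Run:
```python
from go import *
import pickle
ps,_=pickle.load(open("loc.pkl","rb"))
for z in (0,.004,.008):
  print(z,(proj(ps[1],[.5184,-.034,z])-[190,180])*4,(proj(ps[0],[.5184,-.034,z])-[190,180])*4+[400,0])
```

```text
0 [[202.93924467 289.02714739]] [[634.87341608 307.88842475]]
0.004 [[202.59937028 281.38957287]] [[634.58627189 301.99999562]]
0.008 [[202.25843166 273.72808298]] [[634.29761565 296.080559  ]]
```

Request:
play_rows(
  moves=[
    [[0, 0, 0.3], [0, 0, 0], 3],
    [[0, 0, 0.3], [0, 0, 0], 1],
    [[0, 0, 0.3], [0, 0, 0], 0.5],
    [[0, 0, 0.3], [0, 0, 0], 0.5],
    [[0, 0, 0.3], [0, 0, 0], 0.5],
    [[0, 0, 0.3], [0, 0, 0], 0.5],
  ],
  grip_force=30,
)

```text
time: 8.3
ee_pos: [0.5189, -0.0109, -0.0206]
eef_rot: [-0.066, 0.998, 0.0, 0.0]
ft_force: [0.8, 0.0, -0.5]
width: 0.0155
```

Request:
play_rows(
  moves=[
    [[0, 0, -2], [0, 0, 0], 0.5],
    [[0, 0, -5], [0, 0, 0], 0.5],
    [[0, 0, -8], [0, 0, 0], 0.5],
    [[0, 0, -8], [0, 0, 0], 0.5],
  ],
)

```text
time: 8.8
ee_pos: [0.5203, -0.0108, 0.0613]
eef_rot: [-0.066, 0.998, 0.0, 0.002]
ft_force: [-0.8, 1.1, -1.0]
width: 0.016
```

Run:
```python
from go import *
s=read_state();print(s["width"],s["ee_pos"])
rel(cw(0,.04,.06),R_down(np.pi/2+C[2]))
rel(cw(0,.04,.002),R_down(np.pi/2+C[2]))
```

```text
0.015996805269425343 [ 0.52031802 -0.01082951  0.06129227]
shift cm [ -2.8  -10.48   0.13] turn [0.001 0.004 0.088] rows>= 1.7 0.5
shift cm [ -2.78 -10.49   5.93] turn [0.001 0.004 0.088] rows>= 2.0 0.5
```

Request:
play_rows(
  moves=[
    [[-1, -3.5, 0], [0, 0, 0.03], 0.5],
    [[-2, -7, 0], [0, 0, 0.06], 0.5],
    [[-2.8, -10.5, 0], [0, 0, 0.088], 0.5],
    [[-2.8, -10.5, 2], [0, 0, 0.088], 0.5],
    [[-2.8, -10.5, 4], [0, 0, 0.088], 0.5],
    [[-2.8, -10.5, 5], [0, 0, 0.088], 0.5],
    [[-2.8, -10.5, 5], [0, 0, 0.088], 0.5],
  ],
)

```text
time: 9.68
ee_pos: [0.5596, -0.1104, 0.0082]
eef_rot: [-0.023, 1.0, 0.0, -0.001]
ft_force: [0.3, -0.6, 0.4]
width: 0.0156
```

Run:
```python
from go import *
s=read_state();print(s["time"],s["width"],s["ee_pos"],s["ft_force"])
rel(cw(0,.04,.001),R_down(np.pi/2+C[2]))
pw=cam("scene");ps=cam("side")
a=cv2.resize(ps["frame"][210:310,190:290,::-1],None,fx=4,fy=4,interpolation=cv2.INTER_CUBIC)
b=cv2.resize(pw["frame"][220:320,250:350,::-1],None,fx=4,fy=4,interpolation=cv2.INTER_CUBIC)
cv2.imwrite("pics/s5.png",np.hstack([a,b]))
```

```text
9.675 0.01564373133998119 [ 0.55958373 -0.11042056  0.00821845] [ 0.25277884 -0.59565947  0.38320225]
shift cm [-0.23 -0.07  0.72] turn [ 0.    -0.002  0.001] rows>= 0.1 0.0
```

View pics/s5.png

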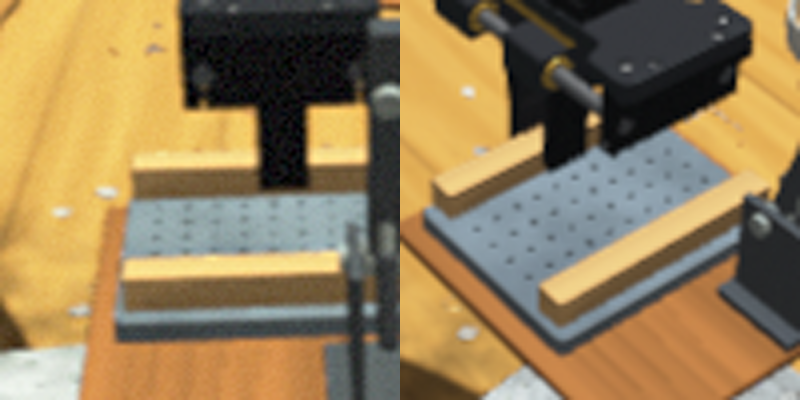

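Request:
play_rows(
  moves=[
    [[-0.2, 0, 0.4], [0, 0, 0], 0.5],
    [[-0.2, 0, 0.7], [0, 0, 0], 0.5],
    [[-0.2, 0, 0.7], [0, 0, 0], 0.5],
    [[-0.2, 0, 0.7], [0, 0, 0], 3],
    [[-0.2, 0, 0.7], [0, 0, 0], 4],
    [[-0.2, 0, 0.7], [0, 0, 0], 4],
    [[-0.2, 0, -4], [0, 0, 0], 4],
    [[-0.2, 0, -8], [0, 0, 0], 6],
  ],
)

```text
time: 10.78
ee_pos: [0.5623, -0.1114, 0.0906]
eef_rot: [-0.022, 1.0, -0.0, -0.0]
ft_force: [0.5, 0.5, -0.1]
width: 0.0444
```

Request:
play_rows(
  moves=[
    [[0, 3, -4], [0, 0, 0], 8],
    [[0, 6, -8], [0, 0, 0], 8],
    [[0, 11, -10], [0, 0, 0], 8],
    [[0, 15, -12], [0, 0, 0], 8],
    [[0, 15, -12], [0, 0, 0], 8],
  ],
)

```text
time: 11.4
ee_pos: [0.5563, 0.0427, 0.2107]
eef_rot: [-0.025, 1.0, 0.001, 0.001]
ft_force: [0.6, -0.7, -0.6]
width: 0.0791
```

Run:
```python
from go import *
import pickle
s=read_state();print(s["time"],s["width"],s["ee_pos"],np.round(s["joint_positions"],2))
P={n:cam(n) for n in("scene","side","wrist")};pickle.dump(P,open("P6.pkl","wb"))
b=cv2.resize(P["scene"]["frame"][220:320,250:383,::-1],None,fx=3,fy=3,interpolation=cv2.INTER_CUBIC)
a=cv2.resize(P["side"]["frame"][220:320,190:323,::-1],None,fx=3,fy=3,interpolation=cv2.INTER_CUBIC)
cv2.imwrite("pics/s6.png",np.hstack([a,b]));cv2.imwrite("pics/w6.png",P["wrist"]["frame"][:,:,::-1])
```

```text
11.4 0.07908030585201682 [0.55629274 0.04265899 0.21066853] [-0.67  0.18  0.59  1.65 -0.11  1.34  1.55]
```

View pics/s6.png

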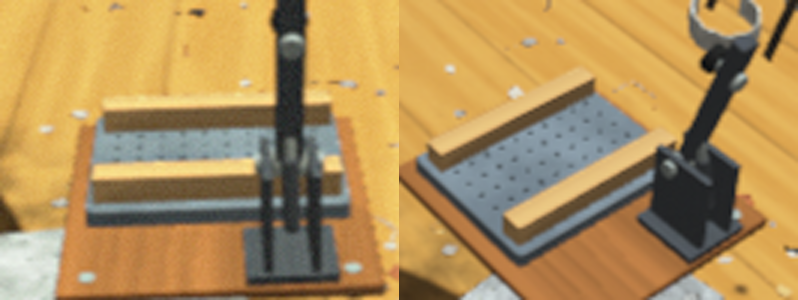

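View pics/w6.png

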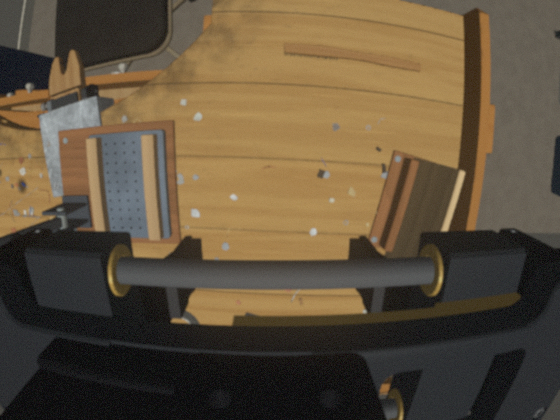

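Run:
```python
from go import *
import pickle
P=pickle.load(open("P6.pkl","rb"))
print(back(P["wrist"],[[398,152],[372,243]],.006), back(P["wrist"],[[465,168]],.122))
CV=[box((-.07,-.004,.032),(.07,.004,.122)),COVER_UP[1]]
pm=[]
for n in P:
    m=masks_of(P[n],"cover_center")
    if m: print(n,m[0]["conf"],m[0]["at"],m[0]["region"].sum());pm.append((P[n],m[0]["region"].astype(float)))
    cv2.imwrite(f"pics/m6{n}.png",m[0]["region"]*255) if m else 0
pickle.dump(pm,open("cov6.pkl","wb"))
w=fit([x for x in pm if x[0]["name"]!="wrist"],CV,[.578,.2,-.2]);print(w)
v=w[0]
def draw(v,out):
    ims=[]
    for n,o in (("scene",(180,145)),("side",(230,145)),("wrist",(350,130))):
        off=np.array(o);p=P[n]
        im=cv2.resize(p["frame"][off[1]:off[1]+100,off[0]:off[0]+133,::-1],None,fx=3,fy=3,interpolation=cv2.INTER_CUBIC);raw=im.copy()
        for b in CV+RACK: drawbox(im,p,T(v,b),(0,0,255),3,off)
        ims+=[im]
        if n=="wrist":ims+=[raw]
    cv2.imwrite(out,np.vstack([np.hstack(ims[:2]),np.hstack(ims[2:])]))
draw(v,"pics/r6.png");draw([.578,.205,-.2],"pics/r6b.png")
```

```text
[[0.50766416 0.19067609 0.006     ]
 [0.62970743 0.16922926 0.006     ]] [[0.51035347 0.2188495  0.122     ]]
scene 0.63 [215.0, 171.1] 1995
side 0.94 [275.5, 175.1] 2390
wrist 0.91 [425.0, 205.6] 3984
(array([ 0.57876647,  0.20061057, -0.21772444]), np.float64(0.05506871915385625))[ WARN:0@0.660] global loadsave.cpp:1063 imwrite_ Unsupported depth image for selected encoder is fallbacked to CV_8U.
```

View pics/r6.png

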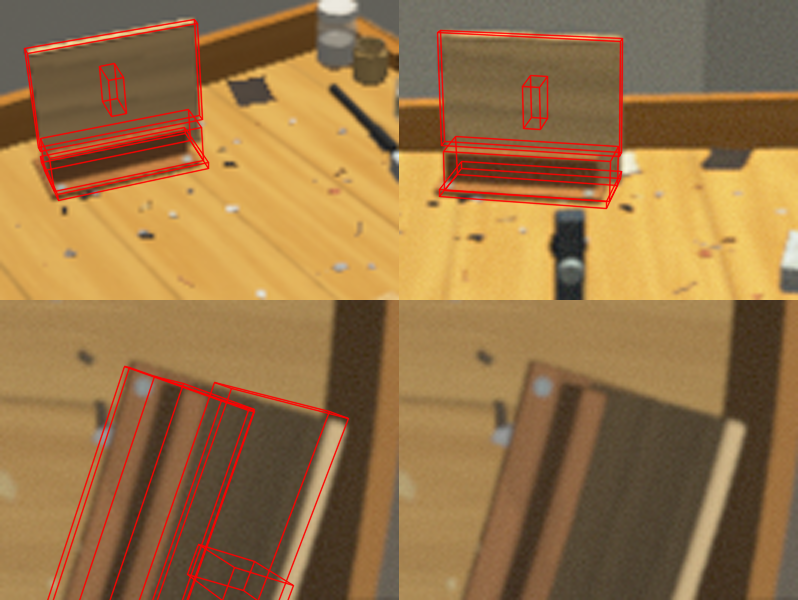

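View pics/r6b.png

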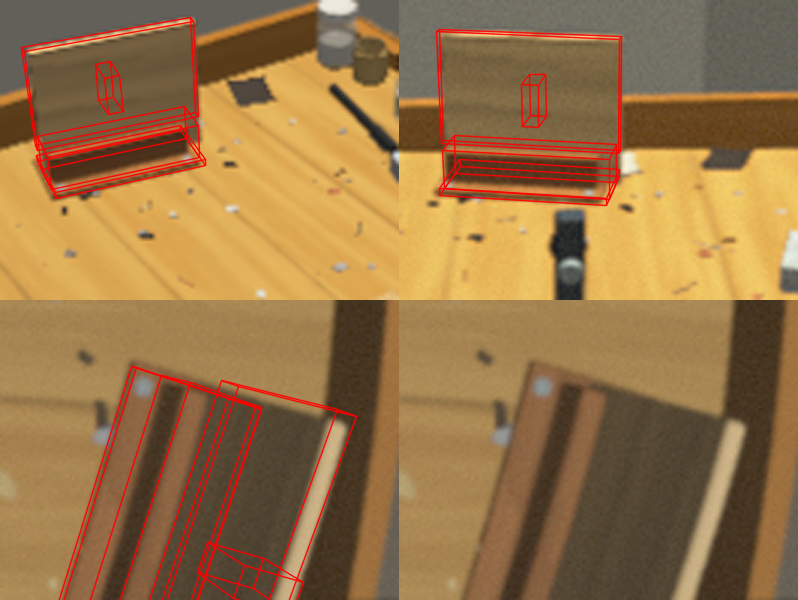

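```bash
cat >> go.py <<'E'
YC=-.195
COV=np.array([.578,.202,YC])
def R_tilt(yaw,tilt): # jaws along yaw, tool x = +y', tilt about tool y
    return R_down(yaw)*R.from_rotvec([0,tilt,0])
E
python3 - <<'E'
from go import *
P=__import__("pickle").load(open("P6.pkl","rb"))
print(back(P["wrist"],[[478,150],[462,60]],.03))
rib=T(COV,np.array([[0,.018,.064]]))[0];Rt=R_tilt(YC,-np.pi/4);z=Rt.as_matrix()[:,2];print(rib,z,Rt.as_matrix()[:,0],Rt.as_matrix()[:,1])
pre=rib-z*.08+z*.024;print("pre",pre)
rel([.56,.2,.25],R_down(YC)); rel(pre,Rt)
E
```

```text
[[0.49205788 0.29823772 0.03      ]
 [0.37889741 0.26496603 0.03      ]]
[0.5814878  0.21965886 0.064     ] [-0.13701363 -0.69370546 -0.70710678] [ 0.13701363  0.69370546 -0.70710678] [ 9.81047670e-01 -1.93766535e-01 -5.55111512e-17]
pre [0.58916056 0.25850636 0.10359798]
shift cm [-1.13 16.24 -4.12] turn [-1.000e-03 -0.000e+00  1.808e+00] rows>= 2.7 9.7
shift cm [-4.3  21.97 10.52] turn [ 0.705 -0.555  1.703] rows>= 4.0 10.3
```

Request:
play_rows(
  moves=[
    [[0, 2, -2], [0, 0, 0.18], 8],
    [[-0.5, 5, -4], [0, 0, 0.36], 8],
    [[-1, 8, -4], [0, 0, 0.54], 8],
    [[-1, 11, -4], [0, 0, 0.72], 8],
    [[-1, 14, -4], [0, 0, 0.9], 8],
    [[-1, 16, -4], [0, 0, 1.08], 8],
    [[-1, 16, -4], [0, 0, 1.26], 8],
    [[-1, 16, -4], [0, 0, 1.44], 8],
  ],
)

```text
time: 12.7
ee_pos: [0.5588, 0.1982, 0.2489]
eef_rot: [0.645, 0.764, -0.0, 0.0]
ft_force: [-0.7, -0.5, 0.1]
width: 0.0802
```

Run:
```python
from go import *
s=read_state();print(np.round(s["joint_positions"],2))
rib=T(COV,np.array([[0,.018,.064]]))[0];Rt=R_tilt(YC,-np.pi/4);z=Rt.as_matrix()[:,2]
pre=rib-z*.08+z*.024
rel([.56,.26,.25],R_down(YC)); rel([.585,.27,.2],Rt); rel(pre,Rt)
```

```text
[-0.96  0.27  0.67  1.5  -0.17  1.44 -0.12]
shift cm [ 6.08  1.15 -0.12] turn [-0.001  0.001  0.363] rows>= 1.0 1.9
shift cm [6.65 3.79 4.88] turn [ 0.142 -0.776  0.344] rows>= 1.5 4.6
shift cm [ 5.45  4.01 14.52] turn [ 0.142 -0.776  0.344] rows>= 2.6 4.6
```

Request:
play_rows(
  moves=[
    [[2, 1, 1], [0.028, -0.155, 0.07], 8],
    [[4, 2, 2], [0.056, -0.31, 0.14], 8],
    [[5, 3, 3], [0.085, -0.466, 0.206], 8],
    [[6.6, 3.8, 4], [0.114, -0.62, 0.275], 8],
    [[6.6, 3.8, 4.9], [0.142, -0.776, 0.344], 8],
    [[6.6, 3.8, 4.9], [0.142, -0.776, 0.344], 8],
  ],
)

```text
time: 13.45
ee_pos: [0.5835, 0.2711, 0.1926]
eef_rot: [0.709, 0.589, -0.3, 0.245]
ft_force: [0.6, -0.5, -1.2]
width: 0.0796
```

Run:
```python
from go import *
import pickle
s=read_state();print(np.round(s["joint_positions"],2),s["ee_pos"])
rib=T(COV,np.array([[0,.018,.064]]))[0];Rt=R_tilt(YC,-np.pi/4);z=Rt.as_matrix()[:,2]
pre=rib-z*.08+z*.024
rel(pre,Rt)
P={n:cam(n) for n in("scene","side","wrist")};pickle.dump(P,open("P7.pkl","wb"))
a=cv2.resize(P["side"]["frame"][60:220,190:390,::-1],None,fx=2,fy=2,interpolation=cv2.INTER_CUBIC)
b=cv2.resize(P["scene"]["frame"][60:220,130:330,::-1],None,fx=2,fy=2,interpolation=cv2.INTER_CUBIC)
cv2.imwrite("pics/s7.png",np.hstack([a,b]));cv2.imwrite("pics/w7.png",P["wrist"]["frame"][:,:,::-1])
zt=R.from_quat(s["eef_rot"]).as_matrix()[:,2]
for k in(0,.024): q=s["ee_pos"]-k*zt;print((proj(P["side"],q)-[190,60])*2,(proj(P["scene"],q)-[130,60])*2+[400,0])
```

```text
[-1.06  0.98  0.72  0.88  0.04  1.95 -0.62] [0.58351983 0.2710709  0.19258403]
shift cm [5.56 0.84 7.03] turn [0.002 0.01  0.011] rows>= 1.4 0.1
[[169.32935827 117.82552416]] [[545.87380899 118.26968029]]
[[171.99704564 100.73770629]] [[540.79297048 100.39791439]]
```

View pics/s7.png

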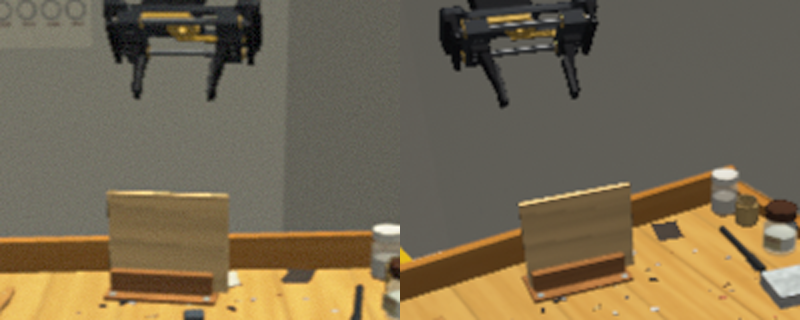

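View pics/w7.png

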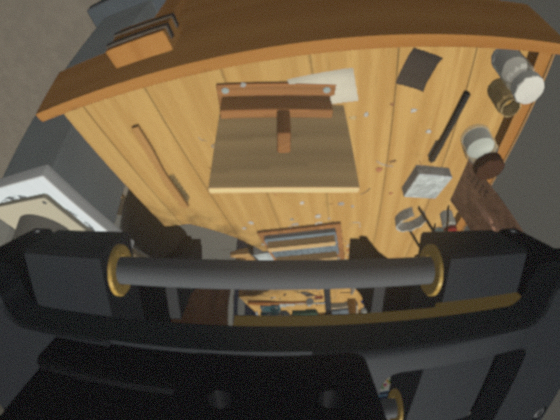

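Run:
```python
from go import *
import pickle
P=pickle.load(open("P7.pkl","rb"))
p=P["wrist"]
CV=[box((-.07,-.004,.032),(.07,.004,.122)),COVER_UP[1]]
# fresh picture needed for networks within last four: P7 shots are last 3
m=masks_of(p,"cover_center");print(m[0]["conf"],m[0]["at"]) if m else 0
v=COV
if m: w=fit([(p,m[0]["region"].astype(float))],CV,COV);print(w);v=w[0]
ims=[]
for vv in (COV,v):
    off=np.array([180,60]);im=cv2.resize(p["frame"][60:210,180:380,::-1],None,fx=2,fy=2,interpolation=cv2.INTER_CUBIC)
    for b in CV+RACK: drawbox(im,p,T(vv,b),(0,0,255),2,off)
    ims.append(im)
cv2.imwrite("pics/r7.png",np.hstack(ims))
```

```text
0.71 [284.7, 156.7]
(array([ 0.58147698,  0.20752911, -0.18398558]), np.float64(0.05133536786715598))
```

View pics/r7.png

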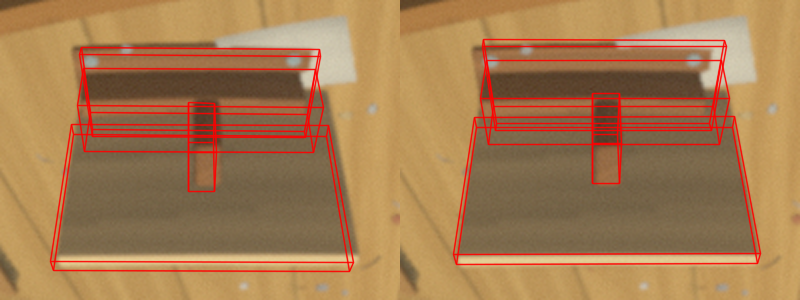

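```bash
sed -i 's/^YC=.*/YC=-.187/; s/^COV=.*/COV=np.array([.581,.205,YC])/' go.py
cat >> go.py <<'E'
RIB=T(COV,np.array([[0,.018,.064]]))[0];Rt=R_tilt(YC,-np.pi/4);ZT=Rt.as_matrix()[:,2]
E
python3 - <<'E'
from go import *
print(RIB)
rel(RIB+ZT*(-.06+.024),Rt);rel(RIB+ZT*(.005+.024),Rt)
E
```

```text
[0.58434642 0.2226862  0.064     ]
shift cm [6.57 0.7  9.56] turn [ 0.001 -0.006 -0.004] rows>= 1.9 0.0
shift cm [ 6.53  0.7  16.06] turn [ 0.001 -0.006 -0.004] rows>= 2.8 0.0
```

Request:
play_rows(
  moves=[
    [[3, 0.3, 2], [0, 0, 0], 6],
    [[6.5, 0.7, 5], [0, 0, 0], 5],
    [[6.5, 0.7, 8], [0, 0, 0], 5],
    [[6.5, 0.7, 9.5], [0, 0, 0], 5],
    [[6.5, 0.7, 9.5], [0, 0, 0], 5],
    [[6.5, 0.7, 9.5], [0, 0, 0], 5],
  ],
)

```text
time: 14.4
ee_pos: [0.5882, 0.2492, 0.0896]
eef_rot: [0.713, 0.589, -0.292, 0.243]
ft_force: [0.1, 1.1, -0.5]
width: 0.0503
```

```bash
cat > shot.py <<'E'
from go import *
import sys
def shot(out,cs,cc,s=100,P=None):
    P=P or {n:cam(n) for n in("scene","side","wrist")}
    f=[]
    for n,c in(("side",cs),("scene",cc)):
        x,y=c;f.append(cv2.resize(P[n]["frame"][y:y+s,x:x+s,::-1],(400,400),interpolation=cv2.INTER_CUBIC))
    a=np.hstack(f);cv2.imwrite(out,a);cv2.imwrite(out.replace(".png","_w.png"),P["wrist"]["frame"][:,:,::-1])
    return P
E
python3 - <<'E'
from shot import *
s=read_state();print(np.round(s["joint_positions"],2),s["ee_pos"],s["width"])
rel(RIB+ZT*(.005+.024),Rt)
P=shot("pics/s8.png",(220,120),(180,120))
p=P["wrist"];off=np.array([180,60]);im=cv2.resize(p["frame"][30:230,180:400,::-1],None,fx=3,fy=3,interpolation=cv2.INTER_CUBIC)
for b in COVER_UP+RACK: drawbox(im,p,T(COV,b),(0,0,255),3,np.array([180,30]))
cv2.imwrite("pics/r8.png",im)
E
```

```text
[-1.06  1.02  0.69  1.04  0.01  1.76 -0.68] [0.58824398 0.24920683 0.08957524] 0.050335183760829204
shift cm [-0.12  0.1   6.6 ] turn [ 0.001 -0.005 -0.002] rows>= 1.1 0.0
```

View pics/s8.png

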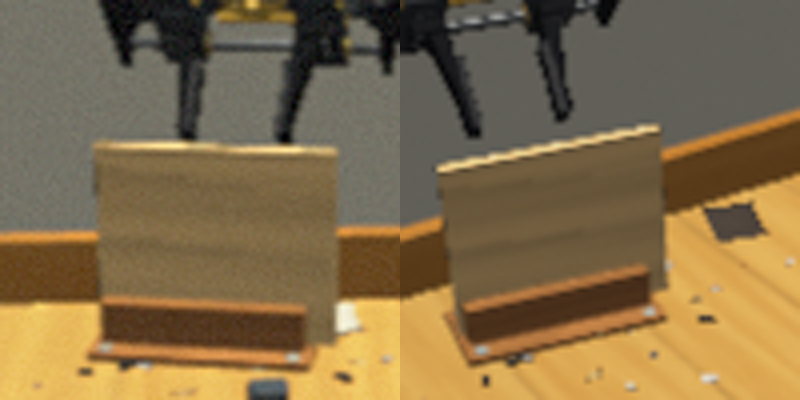

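View pics/r8.png

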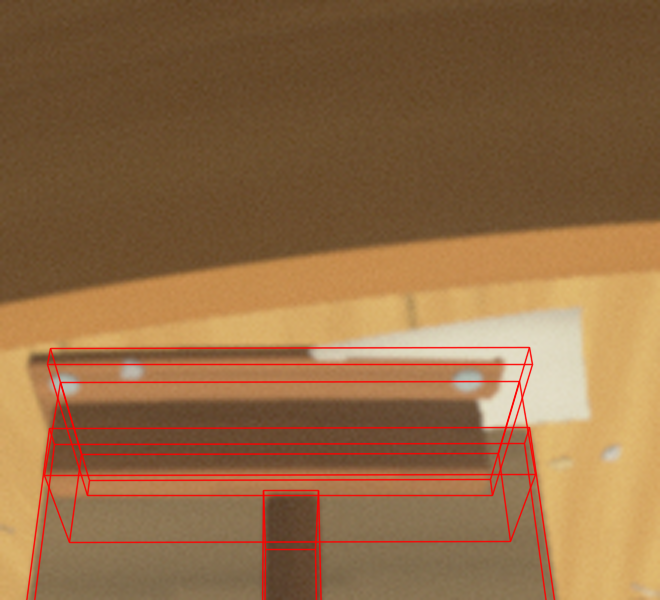

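Request:
play_rows(
  moves=[
    [[0, 0.1, 2], [0, 0, 0], 5],
    [[0, 0.1, 4], [0, 0, 0], 5],
    [[0, 0.1, 5.5], [0, 0, 0], 5],
    [[0, 0.1, 6.4], [0, 0, 0], 5],
    [[0, 0.1, 6.4], [0, 0, 0], 5],
  ],
)

```text
time: 15.18
ee_pos: [0.58, 0.2036, 0.0418]
eef_rot: [0.712, 0.589, -0.295, 0.244]
ft_force: [-0.2, -0.3, 0.3]
width: 0.0502
```

Request:
play_rows(
  moves=[
    [[0, 0, 0], [0, 0, 0], 3],
    [[0, 0, 0], [0, 0, 0], 1],
    [[0, 0, 0], [0, 0, 0], 0.5],
    [[0, 0, 0], [0, 0, 0], 0.5],
    [[0, 0, 0], [0, 0, 0], 0.5],
    [[0, 0, 0], [0, 0, 0], 0.5],
  ],
  grip_force=45,
)

```text
time: 15.92
ee_pos: [0.5802, 0.2038, 0.042]
eef_rot: [0.712, 0.589, -0.294, 0.244]
ft_force: [0.7, 0.2, 1.5]
width: 0.0125
```

Request:
play_rows(
  moves=[
    [[-0.5, 0, -0.5], [0, 0, 0], 0.5],
    [[-1.2, 0, -1.2], [0, 0, 0], 0.5],
    [[-2, 0, -2], [0, 0, 0], 0.5],
    [[-3, 0, -3], [0, 0, 0], 0.5],
    [[-4.5, 0, -4.5], [0, 0, 0], 0.5],
    [[-6, 0, -6], [0, 0, 0], 0.5],
    [[-7, 0, -7], [0, 0, 0], 0.5],
    [[-7, 0, -7], [0, 0, 0], 0.5],
  ],
)

```text
time: 16.92
ee_pos: [0.5806, 0.2039, 0.1422]
eef_rot: [0.712, 0.589, -0.293, 0.244]
ft_force: [0.7, 0.7, -2.2]
width: 0.0126
```

Run:
```python
from shot import *
s=read_state();print(np.round(s["joint_positions"],2),s["ee_pos"],s["width"],s["ft_force"])
P=shot("pics/s9.png",(200,80),(160,80),130)
```

```text
[-1.08  0.91  0.73  1.14  0.06  1.75 -0.62] [0.58061378 0.20394683 0.14217822] 0.012626594580996563 [ 0.72991237  0.72774895 -2.159939  ]
```

View pics/s9.png

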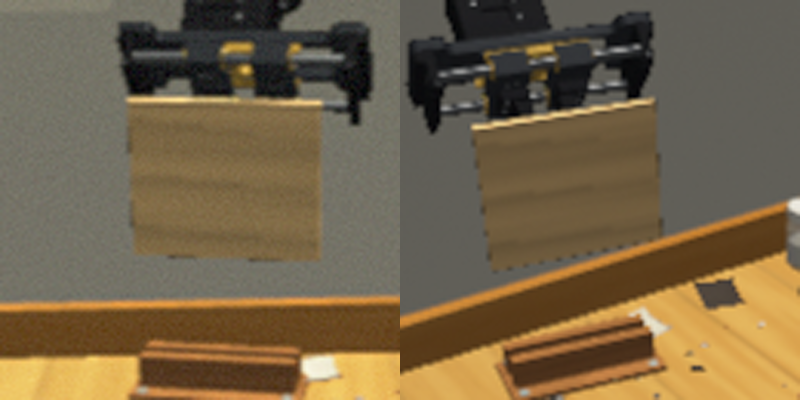

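View pics/s9_w.png

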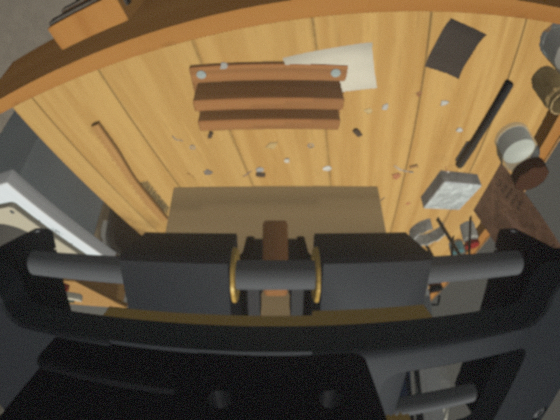

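```bash
cat >> go.py <<'E'
Rf=R_tilt(.044,np.pi/4);ZF=Rf.as_matrix()[:,2]
E
python3 - <<'E'
from go import *
rel(np.array([.555,.04,.10])+ZF*.029,Rf)
E
```

```text
shift cm [-6.    0.16 14.57] turn [-1.000e-03  1.563e+00 -2.570e-01] rows>= 2.5 8.5
```

Request:
play_rows(
  moves=[
    [[-0.6, 0, 1.5], [0, 0.156, -0.026], 0.5],
    [[-1.2, 0, 3], [0, 0.313, -0.051], 0.5],
    [[-1.8, 0, 4.5], [0, 0.469, -0.077], 0.5],
    [[-2.4, 0, 6], [0, 0.625, -0.103], 0.5],
    [[-3, 0.1, 7.5], [0, 0.78, -0.128], 0.5],
    [[-3.6, 0.1, 9], [0, 0.938, -0.154], 0.5],
    [[-4.2, 0.1, 10.5], [0, 1.094, -0.18], 0.5],
    [[-4.8, 0.1, 11.8], [0, 1.25, -0.206], 0.5],
  ],
)

```text
time: 18.08
ee_pos: [0.559, 0.0876, 0.0915]
eef_rot: [0.688, 0.686, 0.157, -0.177]
ft_force: [-0.8, 0.3, -2.4]
width: 0.0129
```

Run:
```python
from go import *
s=read_state();print(np.round(s["joint_positions"],2),s["ee_pos"],s["width"],s["ft_force"])
rel(np.array([.555,.04,.10])+ZF*.029,Rf)
```

```text
[-0.4   0.39  0.57  1.79 -0.72  1.24  0.47] [0.55899621 0.08762292 0.09146975] 0.012871330532671735 [-0.77983135  0.34409578 -2.3951482 ]
shift cm [-2.97 -0.46 -0.17] turn [ 0.002  0.308 -0.05 ] rows>= 0.5 1.7
```

Request:
play_rows(
  moves=[
    [[-1, 0, -0.1], [0, 0.15, -0.025], 0.5],
    [[-2, -0.4, -0.1], [0, 0.308, -0.05], 0.5],
    [[-3, -0.4, -0.1], [0, 0.308, -0.05], 0.5],
    [[-3, -0.4, -0.1], [0, 0.308, -0.05], 0.5],
    [[-3, -0.4, -0.1], [0, 0.308, -0.05], 0.5],
  ],
)

```text
time: 18.7
ee_pos: [0.5552, 0.0631, 0.0796]
eef_rot: [0.639, 0.669, 0.263, -0.275]
ft_force: [0.5, 0.2, -1.2]
width: 0.0128
```

Run:
```python
from shot import *
s=read_state();print(np.round(s["joint_positions"],2),s["ee_pos"],s["width"],s["ft_force"])
rel(np.array([.555,.04,.10])+ZF*.029,Rf)
rel(np.array([.555,.04,.03])+ZF*.029,Rf)
P=shot("pics/s10.png",(190,130),(180,140),130)
```

```text
[-0.13  0.55  0.51  1.76 -0.97  1.44  0.82] [0.55524371 0.06307301 0.07955933] 0.01278492362600788 [ 0.54535963  0.17380221 -1.23182271]
shift cm [-0.18 -0.13 -0.17] turn [-0.001  0.005  0.002] rows>= 0.0 0.0
shift cm [-5.11 -0.13  4.8 ] turn [-0.001  0.005  0.002] rows>= 1.1 0.0
```

View pics/s10.png

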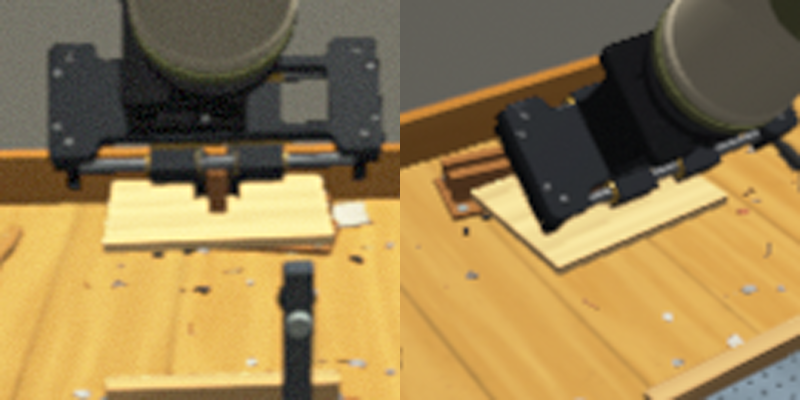

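View pics/s10_w.png

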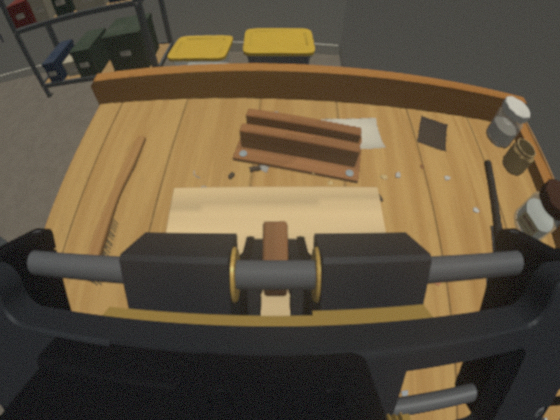

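Request:
play_rows(
  moves=[
    [[-1.2, 0, 1.2], [0, 0, 0], 0.5],
    [[-2.4, 0, 2.4], [0, 0, 0], 0.5],
    [[-3.5, 0, 3.5], [0, 0, 0], 0.5],
    [[-4.3, 0, 4.3], [0, 0, 0], 0.5],
    [[-4.8, 0, 4.8], [0, 0, 0], 0.5],
    [[-4.8, 0, 4.8], [0, 0, 0], 0.5],
  ],
)

```text
time: 19.6
ee_pos: [0.5547, 0.0607, 0.0104]
eef_rot: [0.64, 0.668, 0.263, -0.275]
ft_force: [-0.8, -1.3, -1.2]
width: 0.0126
```

Run:
```python
from shot import *
s=read_state();print(np.round(s["joint_positions"],2),s["ee_pos"],s["width"],s["ft_force"])
P=shot("pics/s11.png",(190,150),(180,160),120)
```

```text
[-0.1   0.66  0.47  1.77 -1.02  1.37  0.92] [0.55469467 0.06071895 0.01036236] 0.012625237945545818 [-0.79766895 -1.29968092 -1.19669093]
```

View pics/s11.png

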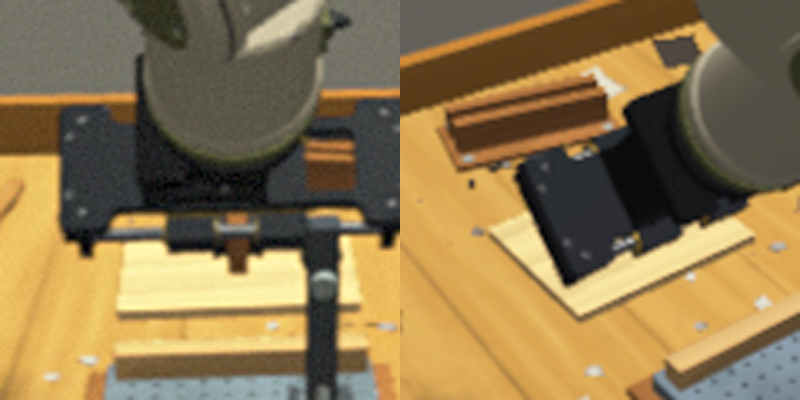

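Request:
play_rows(
  moves=[
    [[-0.25, 0, 0.25], [0, 0, 0], 0.5],
    [[-0.45, 0, 0.45], [0, 0, 0], 0.5],
    [[-0.45, 0, 0.45], [0, 0, 0], 0.5],
  ],
)

```text
time: 20.12
ee_pos: [0.5547, 0.0608, 0.0042]
eef_rot: [0.64, 0.668, 0.263, -0.275]
ft_force: [0.4, 0.1, -1.9]
width: 0.0127
```

Request:
play_rows(
  moves=[
    [[-0.07, 0, 0.07], [0, 0, 0], 0.5],
    [[-0.14, 0, 0.14], [0, 0, 0], 0.5],
    [[-0.14, 0, 0.14], [0, 0, 0], 0.5],
  ],
)

```text
time: 20.5
ee_pos: [0.5549, 0.0607, 0.0026]
eef_rot: [0.64, 0.668, 0.263, -0.275]
ft_force: [0.5, -0.7, -0.3]
width: 0.0129
```

Request:
play_rows(
  moves=[
    [[-0.08, 0, 0.08], [0, 0, 0], 0.5],
    [[-0.08, 0, 0.08], [0, 0, 0], 0.5],
  ],
)

```text
time: 20.75
ee_pos: [0.5551, 0.0607, 0.0022]
eef_rot: [0.639, 0.668, 0.264, -0.275]
ft_force: [-1.1, -2.3, 6.8]
width: 0.0124
```

Request:
play_rows(
  moves=[
    [[0, 0, 0], [0, 0, 0], 2],
    [[0, 0, 0], [0, 0, 0], 4],
    [[0, 0, 0], [0, 0, 0], 4],
    [[0, 0, -1.5], [0, 0, 0], 4],
    [[0, 0, -4], [0, 0, 0], 4],
    [[0, 0, -8], [0, 0, 0], 4],
    [[0, 0, -8], [0, 0, 0], 4],
  ],
)

```text
time: 21.62
ee_pos: [0.5588, 0.0005, 0.0604]
eef_rot: [0.641, 0.667, 0.264, -0.272]
ft_force: [-0.1, 0.1, -1.2]
width: 0.0398
```

Run:
```python
from shot import *
s=read_state();print(np.round(s["joint_positions"],2),s["ee_pos"],s["width"],s["ft_force"])
P=shot("pics/s12.png",(190,150),(180,160),120)
rel([.55,.01,.2],R_down(.044))
```

```text
[-0.03  0.63  0.52  1.7  -0.96  1.49  0.9 ] [5.58813899e-01 5.31397926e-04 6.04294018e-02] 0.039772250178136105 [-0.07664676  0.05738476 -1.19352171]
shift cm [10.39 -0.7  -9.7 ] turn [-0.001 -0.781 -0.001] rows>= 2.3 4.2
```

View pics/s12.png

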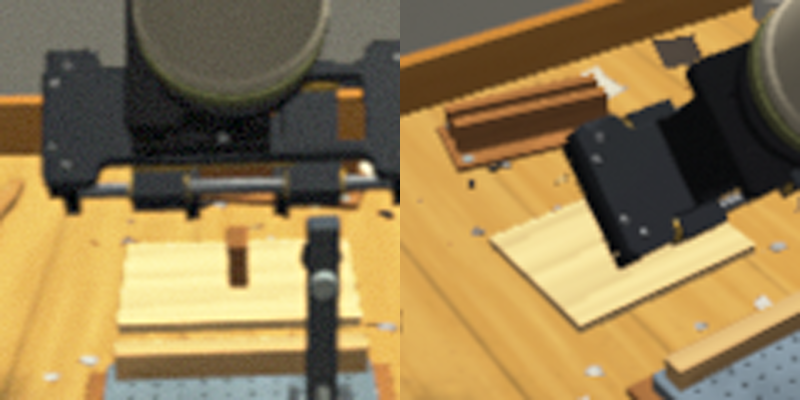

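View pics/s12_w.png

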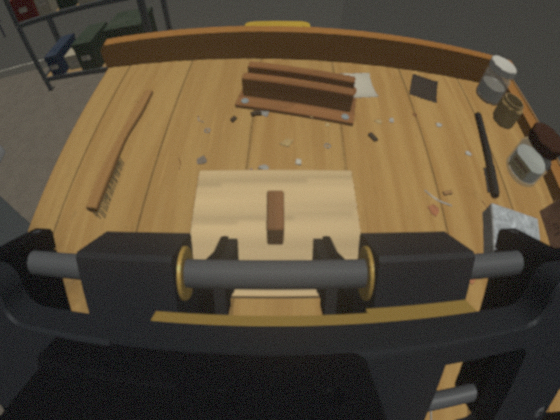

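Request:
play_rows(
  moves=[
    [[2, 0, -3], [0, -0.13, 0], 4],
    [[4, -0.2, -6], [0, -0.28, 0], 4],
    [[7, -0.3, -8], [0, -0.43, 0], 4],
    [[9, -0.5, -9.5], [0, -0.58, 0], 4],
    [[10.4, -0.6, -9.5], [0, -0.72, 0], 5],
    [[10.4, -0.6, -9.5], [0, -0.781, 0], 5],
    [[10.4, -0.6, -9.5], [0, -0.781, 0], 5],
    [[10.4, -0.6, -9.5], [0, -0.781, 0], 5],
  ],
)

```text
time: 22.78
ee_pos: [0.5507, 0.0106, 0.1983]
eef_rot: [0.692, 0.722, -0.0, -0.001]
ft_force: [-0.1, -1.6, -0.5]
width: 0.0499
```

Run:
```python
from shot import *
s=read_state();print(np.round(s["joint_positions"],2),s["ee_pos"],s["width"],s["ft_force"])
P=shot("pics/s13.png",(190,150),(180,160),120)
COVF=[box((-.07,-.058,0),(.07,.058,.008)),box((-.0065,-.017,.008),(.0065,.017,.036))]
pm=[]
for n in P:
    m=masks_of(P[n],"cover_center")
    if m and m[0]["conf"]>.4: print(n,m[0]["conf"],m[0]["region"].sum());pm.append((P[n],m[0]["region"].astype(float)))
for x in pm: print(x[0]["name"],fit([x],COVF,[.555,.04,.044]))
p=P["wrist"];im=p["frame"][:,:,::-1].copy()
for b in COVF: drawbox(im,p,T([.555,.04,.044],b),(0,0,255))
cv2.imwrite("pics/r13.png",im)
```

```text
[-0.69  0.18  0.68  1.68 -0.12  1.32  0.05] [0.55068359 0.01058329 0.19826716] 0.049914719257070195 [-0.14141238 -1.63638855 -0.51811252]
scene 0.79 2056
side 0.62 1531
wrist 0.83 11317
scene (array([0.5537739 , 0.03772589, 0.03843888]), np.float64(0.05328920328730202))
side (array([0.55315099, 0.03819536, 0.05380171]), np.float64(0.2230204335898347))
wrist (array([0.55579585, 0.03843547, 0.05316591]), np.float64(0.018279764400847553))
```

View pics/s13.png

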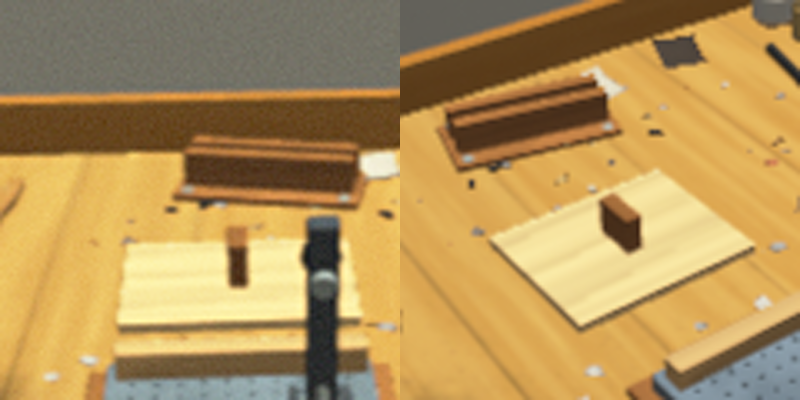

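View pics/r13.png

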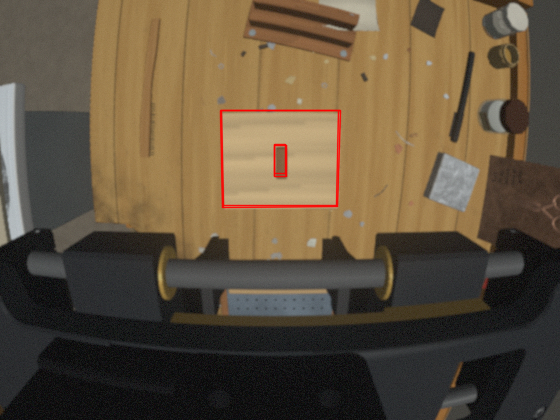

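Run:
```python
from go import *
rel([.5553,.0385,.03],R_down(.05));rel([.5553,.0385,-.012],R_down(.05))
```

```text
shift cm [ 2.79  0.56 16.87] turn [-0.001 -0.    -0.008] rows>= 2.7 0.0
shift cm [ 2.79  0.56 21.07] turn [-0.001 -0.    -0.008] rows>= 3.4 0.0
```

Request:
play_rows(
  moves=[
    [[1.5, 0.3, 4], [0, 0, 0], 5],
    [[2.8, 0.6, 8], [0, 0, -0.008], 5],
    [[2.8, 0.6, 12], [0, 0, -0.008], 5],
    [[2.8, 0.6, 15.5], [0, 0, -0.008], 5],
    [[2.8, 0.6, 18], [0, 0, -0.008], 5],
    [[2.8, 0.6, 20], [0, 0, -0.008], 5],
    [[2.8, 0.6, 20.7], [0, 0, -0.008], 5],
    [[2.8, 0.6, 20.7], [0, 0, -0.008], 5],
  ],
)

```text
time: 24.08
ee_pos: [0.556, 0.0393, -0.008]
eef_rot: [0.689, 0.725, -0.0, -0.0]
ft_force: [0.5, 0.1, 0.4]
width: 0.0502
```

Run:
```python
from shot import *
s=read_state();print(s["ee_pos"],s["width"],s["ft_force"]);rel([.5553,.0385,-.012],R_down(.05))
P=shot("pics/s14.png",(210,180),(210,190),80)
```

```text
[ 0.5559511   0.03930238 -0.00800741] 0.05024607009852066 [0.47194657 0.0769899  0.38807277]
shift cm [-0.08 -0.07  0.4 ] turn [-0.001  0.     0.001] rows>= 0.1 0.0
```

View pics/s14.png

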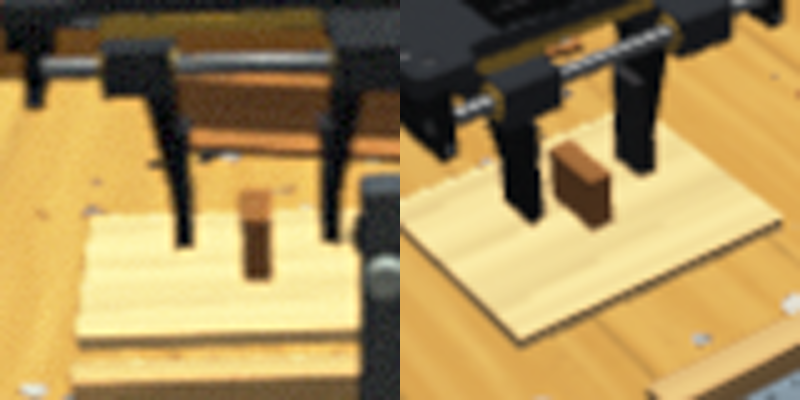

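Request:
play_rows(
  moves=[
    [[0, 0, 0.4], [0, 0, 0], 4],
    [[0, 0, 0.4], [0, 0, 0], 1],
    [[0, 0, 0.4], [0, 0, 0], 0.5],
    [[0, 0, 0.4], [0, 0, 0], 0.5],
    [[0, 0, 0.4], [0, 0, 0], 0.5],
    [[0, 0, 0.4], [0, 0, 0], 0.5],
    [[0, 0, 0.4], [0, 0, 0], 0.5],
  ],
)

```text
time: 25.1
ee_pos: [0.5558, 0.0394, -0.0121]
eef_rot: [0.689, 0.725, -0.0, -0.0]
ft_force: [-1.1, -0.0, 0.8]
width: 0.0127
```

Request:
play_rows(
  moves=[
    [[0, 0, -1], [0, 0, 0], 0.5],
    [[0, 0, -3], [0, 0, 0], 0.5],
    [[0, 0, -6], [0, 0, 0], 0.5],
    [[0, 0, -9], [0, 0, 0], 0.5],
    [[0, 0, -9], [0, 0, 0], 0.5],
  ],
)

```text
time: 25.72
ee_pos: [0.5577, 0.0396, 0.0812]
eef_rot: [0.689, 0.725, 0.002, 0.001]
ft_force: [-0.6, 0.3, -1.3]
width: 0.0129
```

Run:
```python
from go import *
s=read_state();print(s["ee_pos"],s["width"],s["ft_force"])
rel(cw(0,0.0005,.08),R_down(C[2]));rel(cw(0,0.0005,.036),R_down(C[2]))
```

```text
[0.5577229  0.03956647 0.08120787] 0.012865333836032446 [-0.58043989  0.29591734 -1.25670695]
shift cm [-19.01  -0.37   0.09] turn [ 0.004 -0.001  0.007] rows>= 3.0 0.0
shift cm [-19.02  -0.39   4.49] turn [ 0.004 -0.001  0.007] rows>= 3.1 0.0
```

Request:
play_rows(
  moves=[
    [[-3, 0, 0], [0, 0, 0], 0.5],
    [[-7, -0.1, 0], [0, 0, 0], 0.5],
    [[-11, -0.2, 0], [0, 0, 0], 0.5],
    [[-15, -0.3, 0], [0, 0, 0], 0.5],
    [[-17.5, -0.4, 0], [0, 0, 0], 0.5],
    [[-19, -0.4, 0], [0, 0, 0], 0.5],
    [[-19, -0.4, 2], [0, 0, 0], 0.5],
    [[-19, -0.4, 3.5], [0, 0, 0], 0.5],
  ],
)

```text
time: 26.72
ee_pos: [0.561, -0.1487, 0.0407]
eef_rot: [0.688, 0.725, -0.0, -0.001]
ft_force: [0.2, -0.3, -1.9]
width: 0.0127
```

Run:
```python
from shot import *
s=read_state();print(np.round(s["joint_positions"],2),s["ee_pos"],s["width"],s["ft_force"])
rel(cw(0,0.0005,.03),R_down(C[2]))
P=shot("pics/s15.png",(200,200),(240,200),120)
print(np.round(read_state()["ee_pos"],4))
```

```text
[-0.37  0.43  0.68  1.78 -0.31  1.04  0.48] [ 0.56098994 -0.14872858  0.04074694] 0.012657192740666368 [ 0.19908955 -0.29062933 -1.88484124]
shift cm [-0.19  0.26  1.07] turn [-0.002 -0.001  0.009] rows>= 0.2 0.0
[ 0.5606 -0.1492  0.0413]
```

View pics/s15.png

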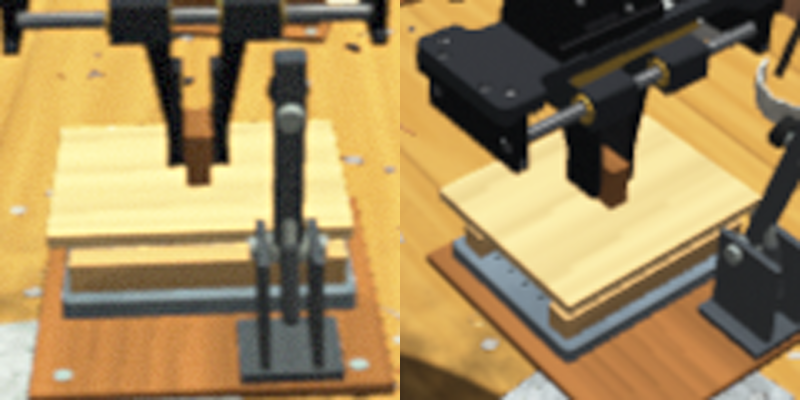

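View pics/s15_w.png

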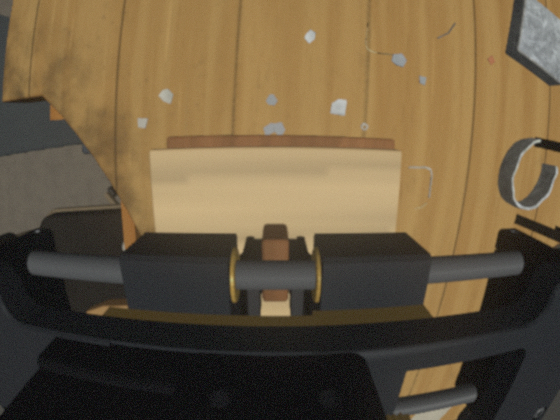

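Request:
play_rows(
  moves=[
    [[-0.2, 0.3, 0.5], [0, 0, 0.008], 0.5],
    [[-0.2, 0.3, 1.0], [0, 0, 0.008], 0.5],
    [[-0.2, 0.3, 1.3], [0, 0, 0.008], 0.5],
    [[-0.2, 0.3, 1.3], [0, 0, 0.008], 0.5],
  ],
)

```text
time: 27.38
ee_pos: [0.5644, -0.1523, 0.0296]
eef_rot: [0.692, 0.722, -0.0, -0.0]
ft_force: [-0.5, -1.2, -1.4]
width: 0.013
```

Request:
play_rows(
  moves=[
    [[0, 0, 0.1], [0, 0, 0], 0.5],
    [[0, 0, 0.1], [0, 0, 0], 0.5],
  ],
)

```text
time: 27.62
ee_pos: [0.5647, -0.1524, 0.0289]
eef_rot: [0.692, 0.722, -0.0, -0.0]
ft_force: [0.1, -1.3, -1.0]
width: 0.0127
```

Request:
play_rows(
  moves=[
    [[0, 0, 0.1], [0, 0, 0], 0.5],
    [[0, 0, 0.2], [0, 0, 0], 0.5],
    [[0, 0, 0.2], [0, 0, 0], 0.5],
  ],
)

```text
time: 28.0
ee_pos: [0.5645, -0.1524, 0.0268]
eef_rot: [0.692, 0.722, -0.0, -0.0]
ft_force: [-0.2, -0.0, -1.8]
width: 0.0128
```

Request:
play_rows(
  moves=[
    [[0, 0, 0.1], [0, 0, 0], 0.5],
    [[0, 0, 0.1], [0, 0, 0], 0.5],
  ],
)

```text
time: 28.25
ee_pos: [0.5646, -0.1524, 0.0259]
eef_rot: [0.692, 0.722, -0.0, -0.0]
ft_force: [-0.1, 0.2, -0.9]
width: 0.0127
```

Request:
play_rows(
  moves=[
    [[0, 0, 0.1], [0, 0, 0], 0.5],
    [[0, 0, 0.1], [0, 0, 0], 0.5],
  ],
)

```text
time: 28.5
ee_pos: [0.5646, -0.1524, 0.0258]
eef_rot: [0.692, 0.722, 0.0, -0.0]
ft_force: [-6.1, 2.7, 11.8]
width: 0.013
```

Contact at the expected height; release and rise.

Request:
play_rows(
  moves=[
    [[0, 0, -0.05], [0, 0, 0], 1.5],
    [[0, 0, -0.05], [0, 0, 0], 3],
    [[0, 0, -0.05], [0, 0, 0], 4],
    [[0, 0, -0.5], [0, 0, 0], 4],
    [[0, 0, -3], [0, 0, 0], 4],
    [[0, 0, -8], [0, 0, 0], 4],
    [[0, 0, -13], [0, 0, 0], 4],
    [[0, 0, -13], [0, 0, 0], 4],
  ],
)

```text
time: 29.5
ee_pos: [0.5668, -0.1532, 0.159]
eef_rot: [0.692, 0.722, 0.002, 0.002]
ft_force: [-0.2, 0.2, -0.8]
width: 0.0395
```

Run:
```python
from shot import *
s=read_state();print(np.round(s["joint_positions"],2),s["ee_pos"],s["width"],s["ft_force"])
P=shot("pics/s16.png",(200,200),(240,200),120)
COVP=[box((-.07,-.058,.038),(.07,.058,.046)),box((-.0065,-.017,.046),(.0065,.017,.074))]
for n in ("scene","wrist"):
    m=masks_of(P[n],"cover_center")
    if m:
        f=fit([(P[n],m[0]["region"].astype(float))],COVP,C);d=f[0]-C;print(n,m[0]["conf"],f,d)
im=[]
for n,o in(("side",(200,200)),("scene",(240,200))):
    i=cv2.resize(P[n]["frame"][o[1]:o[1]+120,o[0]:o[0]+120,::-1],(400,400),interpolation=cv2.INTER_CUBIC)
    for b in COVP+SLAB: drawbox(i,P[n],T(C,b),(0,0,255),400/120,np.array(o))
    im.append(i)
cv2.imwrite("pics/r16.png",np.hstack(im))
```

```text
[-0.41  0.31  0.73  1.65 -0.22  1.25  0.41] [ 0.56684226 -0.153215    0.1589846 ] 0.039517533441365604 [-0.23828849  0.18944937 -0.78396222]
scene 0.94 (array([ 0.56354233, -0.15304605,  0.06985394]), np.float64(0.07300244384964505)) [-0.00015767 -0.00204605  0.02585394]
wrist 0.98 (array([ 0.56450248, -0.15372488,  0.03466578]), np.float64(0.06501200148854247)) [ 0.00080248 -0.00272488 -0.00933422]
```

View pics/s16.png

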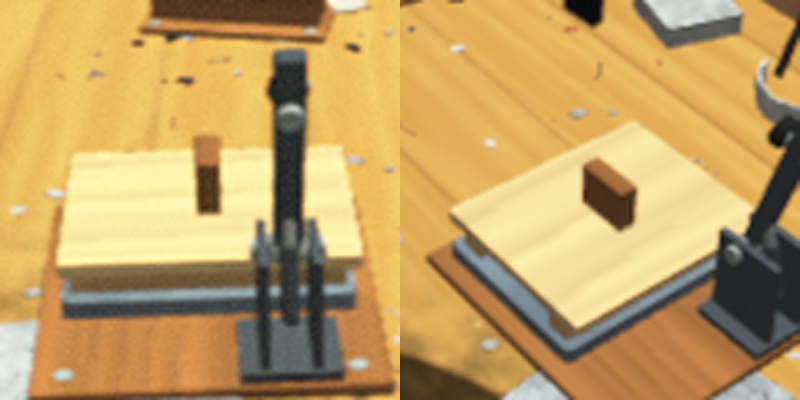

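View pics/r16.png

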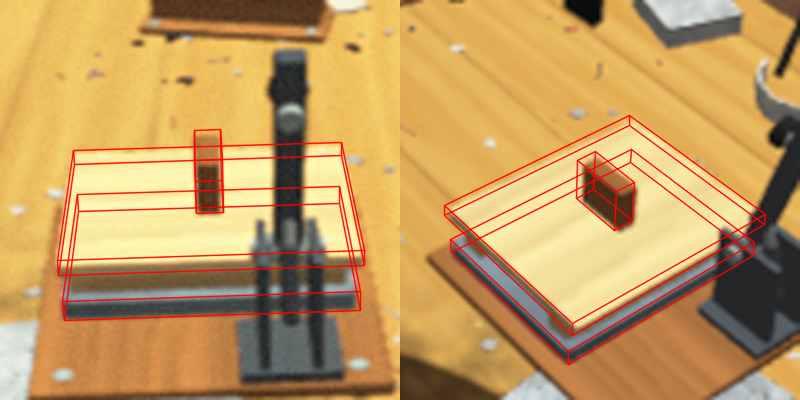

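Run:
```python
from go import *
for y,z in((-.17,.21),(-.17,.113),(-.12,.113)): print(cw(.035,y,z));rel(cw(.035,y,z),R_down(C[2]))
```

```text
[ 0.60614371 -0.31929596  0.21      ]
shift cm [-16.88   3.48  -5.66] turn [-0.003 -0.    -0.001] rows>= 2.9 0.0
[ 0.60614371 -0.31929596  0.113     ]
shift cm [-16.89   3.51   4.04] turn [-0.003 -0.    -0.001] rows>= 2.8 0.0
[ 0.60394442 -0.26934436  0.113     ]
shift cm [-11.89   3.5    4.04] turn [-0.003 -0.    -0.001] rows>= 2.1 0.0
```

Request:
play_rows(
  moves=[
    [[0, 0, -5.6], [0, 0, 0], 2],
    [[-3, 0.6, -5.6], [0, 0, 0], 0],
    [[-7, 1.5, -5.6], [0, 0, 0], 0],
    [[-12, 2.5, -5.6], [0, 0, 0], 0],
    [[-16.8, 3.5, -5.6], [0, 0, 0], 0],
    [[-16.8, 3.5, -3], [0, 0, 0], 0],
    [[-16.8, 3.5, 1], [0, 0, 0], 0],
    [[-16.8, 3.5, 3.7], [0, 0, 0], 0],
  ],
)

```text
time: 30.75
ee_pos: [0.6056, -0.3183, 0.1144]
eef_rot: [0.692, 0.722, -0.001, -0.002]
ft_force: [0.7, -0.7, -0.3]
width: 0.0005
```

Run:
```python
from shot import *
s=read_state();print(np.round(s["joint_positions"],2),s["ee_pos"],s["width"],s["ft_force"])
for y,z in((-.17,.113),(-.12,.113),(-.03,.105)): rel(cw(.035,y,z),R_down(C[2]))
P=shot("pics/s17.png",(200,150),(260,150),150)
```

```text
[-0.07  0.6   0.73  1.41 -0.4   1.28  0.73] [ 0.60564987 -0.31828078  0.11442834] 0.0005204583490929014 [ 0.7442203  -0.66570639 -0.30303716]
shift cm [-0.1   0.05  0.14] turn [-0.004 -0.001 -0.001] rows>= 0.0 0.0
shift cm [4.9  0.04 0.15] turn [-0.004 -0.001 -0.001] rows>= 0.8 0.0
shift cm [13.9   0.03  0.96] turn [-0.004 -0.001 -0.001] rows>= 2.2 0.0
```

View pics/s17.png

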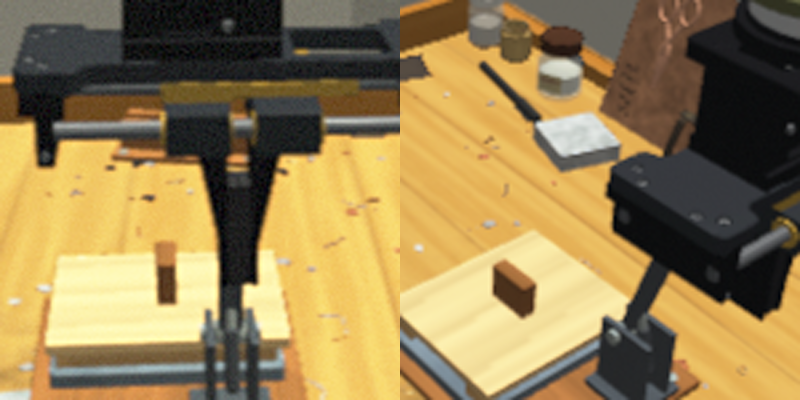

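Request:
play_rows(
  moves=[
    [[1.5, 0, 0], [0, 0, 0], 0],
    [[3, 0, 0], [0, 0, 0], 0],
    [[4, 0, 0], [0, 0, 0], 0],
    [[5, 0, 0], [0, 0, 0], 0],
    [[6, 0, 0], [0, 0, 0], 0],
    [[7, 0, 0], [0, 0, 0], 0],
    [[8, 0, 0], [0, 0, 0], 0],
    [[9, 0, 0], [0, 0, 0], 0],
  ],
)

```text
time: 31.9
ee_pos: [0.6034, -0.2308, 0.1193]
eef_rot: [0.692, 0.722, -0.001, 0.002]
ft_force: [2.9, -6.8, 0.5]
width: 0.0007
```

Run:
```python
from shot import *
s=read_state();print(np.round(s["joint_positions"],2),s["ee_pos"],s["width"],s["ft_force"])
P=shot("pics/s18.png",(200,150),(260,150),150)
```

```text
[-0.25  0.51  0.74  1.53 -0.35  1.24  0.59] [ 0.60337417 -0.23083881  0.11932977] 0.0006944651393907685 [ 2.90942474 -6.83986844  0.46478377]
```

View pics/s18.png

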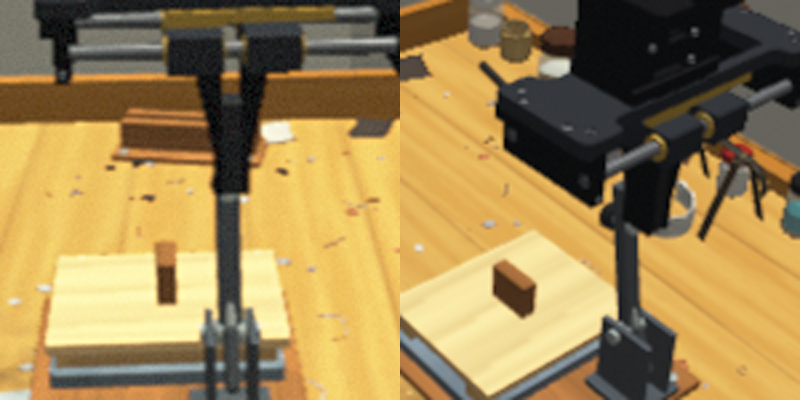

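Request:
play_rows(
  moves=[
    [[1, 0, 0.3], [0, 0, 0], 0],
    [[2, 0, 0.5], [0, 0, 0], 0],
    [[3, 0, 0.9], [0, 0, 0], 0],
    [[3.8, 0, 1.4], [0, 0, 0], 0],
    [[4.6, 0, 1.9], [0, 0, 0], 0],
    [[5.4, 0, 2.3], [0, 0, 0], 0],
    [[6, 0, 2.6], [0, 0, 0], 0],
  ],
)

```text
time: 32.92
ee_pos: [0.6002, -0.1674, 0.0913]
eef_rot: [0.691, 0.722, -0.0, -0.001]
ft_force: [-0.1, -0.3, -0.3]
width: 0.0006
```

Run:
```python
from shot import *
s=read_state();print(np.round(s["joint_positions"],2),s["ee_pos"],s["width"],s["ft_force"])
P=shot("pics/s19.png",(200,150),(260,150),150)
```

```text
[-0.35  0.48  0.72  1.62 -0.34  1.17  0.5 ] [ 0.60016082 -0.16742756  0.09128653] 0.0005793539846936984 [-0.14369148 -0.29274961 -0.34024213]
```

View pics/s19.png

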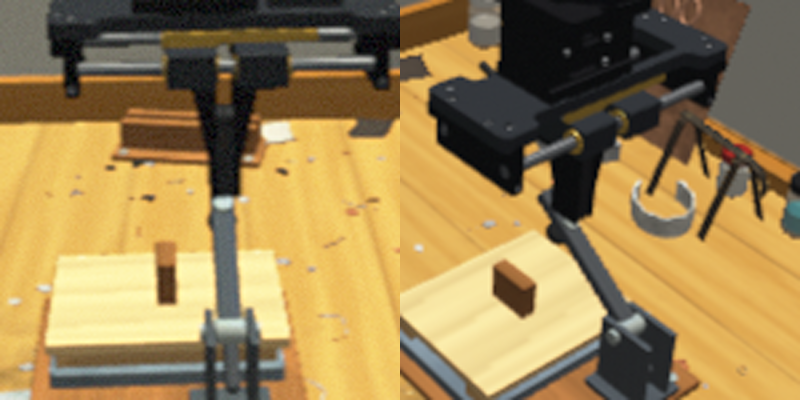

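Request:
play_rows(
  moves=[
    [[0.5, 0, 0.5], [0, 0, 0], 0],
    [[1, 0, 1], [0, 0, 0], 0],
    [[1.4, 0, 1.5], [0, 0, 0], 0],
    [[1.8, 0, 2], [0, 0, 0], 0],
    [[2.2, 0, 2.5], [0, 0, 0], 0],
    [[2.4, 0, 3], [0, 0, 0], 0],
    [[2.4, 0, 3], [0, 0, 0], 0],
  ],
)

```text
time: 33.95
ee_pos: [0.5991, -0.1447, 0.0614]
eef_rot: [0.692, 0.722, -0.0, -0.0]
ft_force: [-0.1, -0.4, -0.7]
width: 0.0004
```

Run:
```python
from shot import *
s=read_state();print(np.round(s["joint_positions"],2),s["ee_pos"],s["width"],s["ft_force"])
P=shot("pics/s20.png",(200,150),(260,150),150)
```

```text
[-0.38  0.5   0.71  1.67 -0.35  1.11  0.47] [ 0.59907383 -0.14467618  0.06138149] 0.0003916215837719638 [-0.06471129 -0.36764358 -0.67209182]
```

View pics/s20.png

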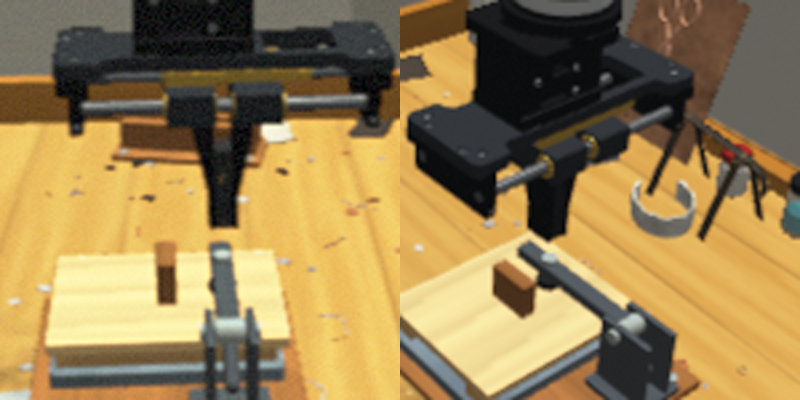

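Request:
play_rows(
  moves=[
    [[0, 0, -5], [0, 0, 0], 1],
    [[3, 0, -10], [0, 0, 0], 1],
    [[8, 0, -14], [0, 0, 0], 1],
    [[13, 0, -16], [0, 0, 0], 1],
    [[17, 0, -16], [0, 0, 0], 1],
    [[17, 0, -16], [0, 0, 0], 1],
    [[17, 0, -16], [0, 0, 0], 1],
  ],
)

```text
time: 34.98
ee_pos: [0.5921, 0.024, 0.2219]
eef_rot: [0.692, 0.722, -0.0, 0.0]
ft_force: [-0.0, -1.2, 0.1]
width: 0.0099
```

Run:
```python
from shot import *
s=read_state();print(s["time"],s["ee_pos"],s["ft_force"])
P=shot("pics/s21.png",(200,200),(250,200),120)
COVP=[box((-.07,-.058,.038),(.07,.058,.046)),box((-.0065,-.017,.046),(.0065,.017,.074))]
ARM=[box((.028,-.082,.057),(.042,.026,.067))]
im=[]
for n,o in(("side",(200,200)),("scene",(250,200))):
    i=cv2.resize(P[n]["frame"][o[1]:o[1]+120,o[0]:o[0]+120,::-1],(400,400),interpolation=cv2.INTER_CUBIC)
    for b in COVP+ARM: drawbox(i,P[n],T(C,b),(0,0,255),400/120,np.array(o))
    im.append(i)
cv2.imwrite("pics/r21.png",np.hstack(im))
```

```text
34.975 [0.59207364 0.0240181  0.22192068] [-0.03875814 -1.18737158  0.11530841]
```

View pics/s21.png

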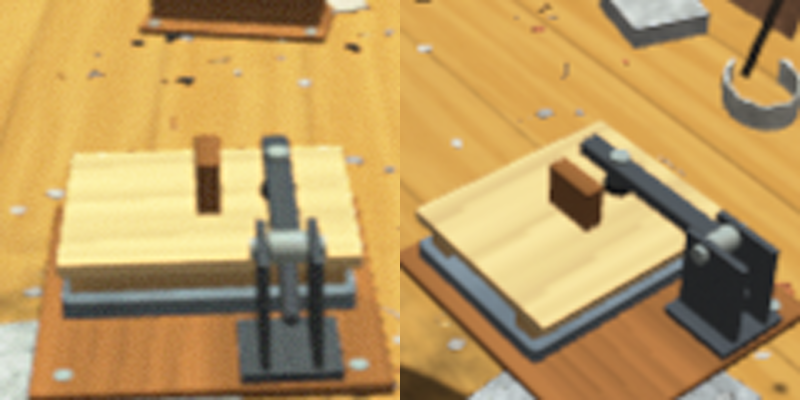

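View pics/r21.png

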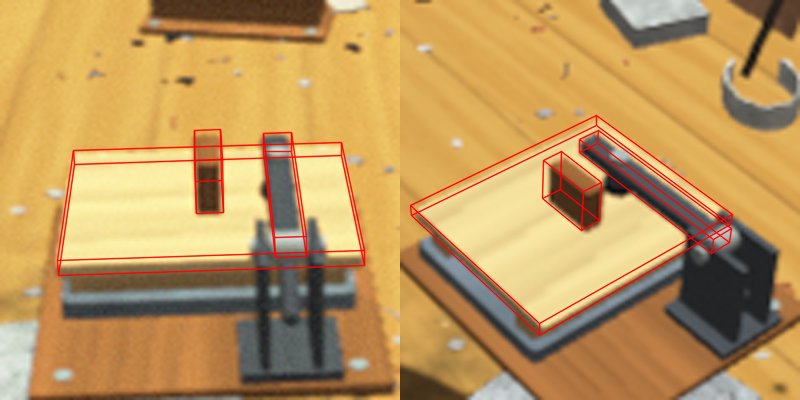

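View pics/s21_w.png

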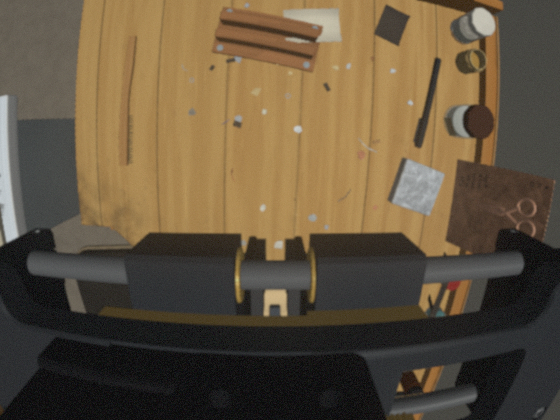

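```bash
python3 -c "
from bench import *
print(close_job())"
```

```text
the job is handed in; nothing more can be done
None
```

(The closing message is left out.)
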